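# Wedge a serving board tight in the bench clamp

## Robot

A 6-joint arm with a two-finger parallel gripper is mounted at the origin on the work surface. World frame = base frame: x ahead of the robot, y to its left, z up, the work surface at z = 0. Lengths are in m, angles in rad, forces in N, time in s.
With the tool pointing down it reaches from about 0.35 to 0.875 m from the base axis. Payload 4.2 kg.
Tool frame: the origin (TCP) lies at the very end of the fingers, on their centre line; the grasp point (between the pads) lies 19 mm behind it (env.grip_depth is the distance from the TCP to the grasp point, in m); z points along the fingers, y is the direction in which the jaws open and shut (so a half turn about z gives the same grasp; the last joint's range is limited). The gripper opens to 87 mm and grips with 3 to 60 N. Pads are 19 mm wide; open, the fingers measure 117 mm over their backs; the gripper's body (75 mm by 190 mm) begins 51 mm behind the grasp point.
Start: joints at [1.594, 0.385, 0.008, 0, -1.194, -0.259], TCP at [0.146, 0.608, 0.223] pointing down, gripper open.
Joint ranges: [-3.14, 3.14], [-1.21, 2.06], [-1.07, 1.41], [-3.16, 2.05], [-2.99, -0.16], [-3.1, 3.1]. Speed limits (rad/s): [2.79, 2.79, 3.14, 3.14, 3.14, 3.14].

## Interface

Orientations are given as a rotation vector (axis times angle).
In Python, from workcell import env, eyes, spot_in, trace, tip_of gives the robot as it stands.
- The arm moves only by the tool move_arm, never from a script. Its argument "increments" is a list that holds one entry, the list of rows, each a list of 7 numbers: the shift along the tool's x, y, z in m, then the turn, a rotation vector about the tool's x, y, z in rad, then the closure, from 0 (fully open) to 1 (shut). A call has 1 to 20 rows; each row shifts and turns the commanded pose from where the row before left it, along the tool's axes as they then stand; what a row does not reach is not made up. A row lasts 1/8 s, in which the tool goes at most 62.5 mm and 10.7 degrees, less where a joint would pass 70% of its speed; a pose out of reach is approached as far as the arm can. A call with a gripper value outside its range is refused whole. The fingers move at their own pace and stop on an object; "grip_force" is the grip in N (left out, the last holds). Time passes only in rows, so rows that do not move let the fingers close. It gives the time, the measured TCP pose, the force and the opening at its end, in the units of the state.
- env.get_obs(): the state, without advancing time (a new reading comes with each control period).
- eyes.capture(name): name is "scene" or "top" or "wrist"; returns the picture (384x512x3 uint8, red, green, blue); there is no depth.
- eyes.camera_params(name): a dict with "fx", "fy", "cx", "cy" (pixels), "k1" (the pictures are not rectified: a ray, as slopes to the right and down, at radius r is drawn at 1 + k1 r^2 times it, then the intrinsics apply), "extrinsics" (4x4, takes a point from camera to world coordinates). Camera axes: x right, y up, looking along -z (the intrinsics and any distortion apply to the point x, -y, -z); pixel columns grow to the right and rows downward; lengths in m; the calibration is good to about 2 mm. A picture is of the moment at which its call begins: read the wrist's pose just before it. camera_params takes no time and is no camera call; for the wrist camera it gives the pose at the moment of the call.
- env.finish_job(): hands the job in, once; it reports no verdict.
Trained networks look in the newest picture that a camera, given by its name, has taken for a name from the list of things; names that differ only in an ending like _2 or _b are one class to them, and where a whole thing is asked for, a point or a joint stands for the part that bears it (a point fixed in the world has none). Each returns a list of dicts, best first, with "conf" (0 to 1); they miss things now and then, are a little off and sometimes report something else, mostly with a low value. They report only what shows in the picture. A call takes as long as a camera call. They do not tell look-alikes from the thing itself.
- spot_in(camera, name): "uv" ([column, row] in pixels, amid what is visible of it).
- trace(camera, name): "mask" (384x512 bool, what is visible of it) and "uv" ([column, row] in pixels, amid what is visible of it).
- tip_of(camera, name): "uv" ([column, row] in pixels: a listed point, or the origin of a listed thing).
The state is a dict: "clock": time; "joint_positions": joint angles; "qvel": joint speeds; "tau": joint torques, N m; "ee_pos": TCP position; "ee_rot": TCP orientation; "contact_force": force on the tool from outside, world axes, zero at the start; "wrist_torque": the same for the moment, N m; "gripper_width": finger opening in m.
Only numpy, scipy, OpenCV 4.12 (cv2) and the standard library are available. Lean on these libraries where they do the work, as an engineer would, in place of code of your own. Each camera call takes 0.05 s, during which the arm holds its last target.

## Task

Lock the wooden serving board in the bench clamp for scrubbing: take the wooden wedge out of its parking block, stand it foot down in the clamp's slot and let go, then drive it down with slow, firm taps of the wooden tamper (15 to 20 N) until they move it no further and the board is clamped tight. Never hit or press the wedge with more than 45 N, leave the shaker, ramekin and tin alone, and stand the tamper upright on the worktop again.

Things in the scene. Friction and masses are not known exactly. Their poses are not given: they have to be found in the camera images.
- clamp: Wooden wedge clamp fixed to the worktop. Origin on the worktop, mid-width of the slot, below the upright face of the cleat. z up; y from cleat to jaw, board and fence. Cleat: y -40 to 0 mm, x -28 to +28, 80 tall. Bed under the board: 150 wide (x), 15 thick, y 24 to 250. Beyond the board a fixed fence, 30 tall, whose place differs by some 4 mm from set-up to set-up.
- slot_mouth (a point): Mouth of the clamp's slot: on the cleat's face, mid-width, 80 mm above the worktop; axes as the clamp's. The slot is open above, 32 mm wide (x -16 to +16) between two cheeks 12 mm thick and 80 mm tall; in y it runs from the cleat's face to the jaw's sloped face, 9 mm at 72 mm up with the jaw fully back; the top 8 mm flare at 45 degrees on both sides. Nothing below stops the wedge's foot.
- jaw: Wooden jaw sliding along the clamp's y, about 2.5 N of friction, no spring; it starts 0 to 0.6 mm along. Origin at the clamp's when fully back. Its face in the slot slopes 0.15 mm in y per mm of height, like the wedge (slot 0.5 mm at 15 mm up, 9 mm at 72 mm up when fully back). Its front, which presses the board, is 50 mm along y from the origin, 90 wide, 58 tall.
- board: Loose serving board flat on the bed between jaw and fence: 150 x 160 (clamp's y) x 20 mm, 0.35 kg, handle 36 mm wide reaching 90 mm out to -x. Origin at its plate's centre. In all 2 to 6.3 mm of slack between jaw, board and fence must be taken up; each mm costs about 7 mm of wedge travel, so where the wedge stops is known only by feel.
- wedge: Wooden wedge, 100 mm long (z, head up), 28 wide (x), 6 thick at the foot, 21 at the head, 45 g. Origin half-way up. Back face flat, upright, at y = -7 mm; front face slopes from y = -1 at the foot to +14 at the head and must face the jaw (wedge y along the clamp's y). It starts foot down in the parking block, foot 6 mm up. Grasp it across its 28 mm width.
- wedge_head (a point): Middle of the wedge's flat top (head), 50 mm above its origin, where the tamper strikes; axes as the wedge's. Set in the slot by hand the wedge goes in some 20 to 35 mm until both faces touch; then it slides down under some 3 to 8 N until the slack is gone, and the resistance rises steeply. It stays where it is driven: the taper holds itself.
- block: Wooden parking block fixed to the worktop, 60 x 62 mm, 45 mm tall, with a tapered pocket 39 mm deep that fits the wedge with about 1 mm of play; axes as those of the parked wedge. Origin on the worktop, below the parked wedge's origin.
- tamper: Turned wooden tamper standing on the worktop, 125 mm tall, 0.12 kg: foot 50 mm in diameter, 40 mm tall, flat underneath; above it a straight round handle 28 mm in diameter, 85 mm tall. Origin on its axis half-way up, 62.5 mm above its underside. On the seated wedge, touching down at 30 mm/s jolts it with some 40 N or more for an instant, more than the wrist feels; at 20 mm/s or slower it stays well below.
- shaker: Metal shaker standing upright, 60 mm in diameter, 100 mm tall; origin under its centre. To be left alone.
- ramekin: White ramekin bowl, 76 mm in diameter, 45 mm tall; origin under its centre. To be left alone.
- tin: Food tin standing upright, 72 mm in diameter, 85 mm tall; origin under its centre. To be left alone.
Not all that is in view belongs to the job. What is shaped like the tamper but blue or orange is not meant.

How it is judged:
By the outcome, as a careful person would: the job done as asked, in the order asked, and still so for the second after the job is handed in, with the robot touching nothing.
It also fails if it takes over 67 s, if anything falls off the work surface, if the arm or the gripper's body presses on something with over 40 N, if the wrist force passes 120 N, or if a joint passes its speed limit or range.

## Working session

There is one attempt and no reset: what is moved stays moved. The work goes in short steps, Python scripts to look and compute and a tool call to move; the robot and the scene stay as the last step left them, time stands still between calls to the robot, and variables do not carry over. Pictures are saved under pics/ and viewed, and the job is handed in when it is done.

Besides the shell and the picture viewer there is one more tool, called after ">>>" as name(argument=value, ...), one argument or row to a line, values as JSON. move_arm: Moves the arm, as the interface text tells. Its arguments: {"type":"object","properties":{"increments":{"type":"array","items":{"type":"array","items":{"type":"array","items":{"type":"number"}}}},"grip_force":{"type":"number"}},"required":["increments"]}

```bash
ls; mkdir -p pics
python3 - <<'E'
from workcell import env, eyes, spot_in, trace, tip_of
import cv2, numpy as np
print(env.get_obs())
for n in ["scene","top","wrist"]:
    im=eyes.capture(n); cv2.imwrite(f"pics/a_{n}.png",cv2.cvtColor(im,cv2.COLOR_RGB2BGR))
    p=eyes.camera_params(n); print(n,{k:(np.round(v,4).tolist()) for k,v in p.items()})
E
```

```text
pics
{'clock': 0.0, 'joint_positions': array([ 1.59361572e+00,  3.85584144e-01,  6.59054235e-03, -4.77327427e-04,
       -1.19398997e+00, -2.58573757e-01]), 'qvel': array([ 2.19711021e-04,  1.32606167e-03,  1.56611604e-03,  1.06641089e-03,
       -5.64148731e-04,  7.27938343e-05]), 'tau': array([ 1.28512344e-03, -3.90668321e+01,  1.87403244e+01,  4.21974778e+00,
        1.09745236e-02, -1.96849583e-04]), 'ee_pos': array([0.14584915, 0.60711459, 0.22143236]), 'ee_rot': array([ 3.11754673e+00, -3.69477597e-01, -2.08045857e-04]), 'contact_force': array([ 0.0683489 , -0.12183262, -0.04975981]), 'wrist_torque': array([0.01233315, 0.02055471, 0.02348062]), 'gripper_width': 0.0869889411862727}
scene {'fx': 377.0512, 'fy': 377.0512, 'cx': 253.7432, 'cy': 186.3391, 'k1': 0.0103, 'extrinsics': [[0.4475, -0.6445, 0.62, 1.0698], [0.8942, 0.3179, -0.3151, -0.3816], [0.006, 0.6954, 0.7186, 0.6757], [0.0, 0.0, 0.0, 1.0]]}
top {'fx': 476.976, 'fy': 476.976, 'cx': 260.6303, 'cy': 194.8842, 'k1': -0.1576, 'extrinsics': [[-0.0077, 0.9977, -0.0673, 0.4482], [-1.0, -0.0076, 0.002, -0.1334], [0.0015, 0.0673, 0.9977, 1.3534], [0.0, 0.0, 0.0, 1.0]]}
wrist {'fx': 274.8739, 'fy': 274.8739, 'cx': 251.7839, 'cy': 187.9805, 'k1': 0.0095, 'extrinsics': [[-0.2338, 0.9319, 0.2773, 0.2237], [-0.9723, -0.2245, -0.0654, 0.5895], [0.0014, -0.2849, 0.9585, 0.3831], [0.0, 0.0, 0.0, 1.0]]}
```

View pics/a_scene.png

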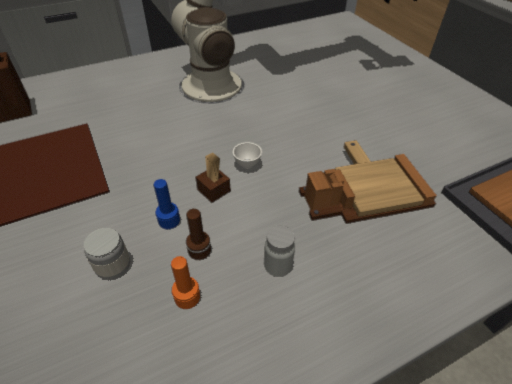

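View pics/a_top.png

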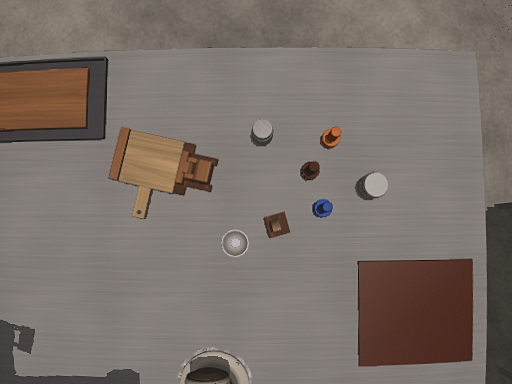

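View pics/a_wrist.png

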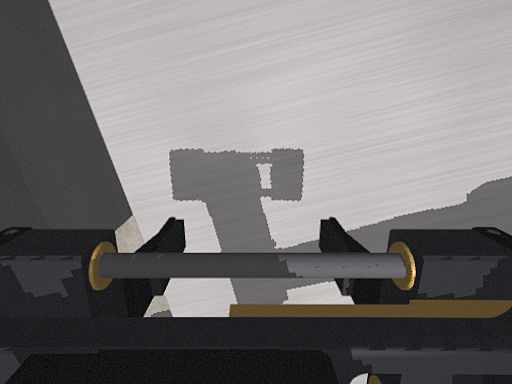

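The scene and top views show the brown tamper at top (311,170), with blue and orange decoys beside it. The wedge block is at (277,225) and the clamp cleat end at about (205,172), with the board to its left. Next I'll write helpers and take enlarged crops.

```bash
cat > h.py <<'E'
import numpy as np, cv2
from scipy.spatial.transform import Rotation as R
from workcell import env, eyes, spot_in, trace, tip_of
def ray(p,uv):
    d=np.array([(uv[0]-p["cx"])/p["fx"],(uv[1]-p["cy"])/p["fy"]])
    s=d.copy()
    for _ in range(20): s=d/(1+p["k1"]*(s@s))
    E=np.array(p["extrinsics"]); v=E[:3,:3]@np.array([s[0],-s[1],-1.]); return E[:3,3],v
def atz(p,uv,z):
    o,v=ray(p,uv); return o+v*(z-o[2])/v[2]
def proj(p,X):
    E=np.array(p["extrinsics"]); X=np.atleast_2d(X); c=(X-E[:3,3])@E[:3,:3]
    s=np.c_[c[:,0]/-c[:,2],-c[:,1]/-c[:,2]]; r2=(s**2).sum(1,keepdims=True)
    s=s*(1+p["k1"]*r2); return s*[p["fx"],p["fy"]]+[p["cx"],p["cy"]]
def tri(obs):
    A=np.zeros((3,3));b=np.zeros(3)
    for p,uv in obs:
        o,v=ray(p,uv); v=v/np.linalg.norm(v); M=np.eye(3)-np.outer(v,v); A+=M;b+=M@o
    return np.linalg.solve(A,b)
def save(im,name,box=None,k=1):
    if box: im=im[box[1]:box[3],box[0]:box[2]]
    im=cv2.resize(im,None,fx=k,fy=k,interpolation=cv2.INTER_CUBIC)
    cv2.imwrite(f"pics/{name}.png",cv2.cvtColor(im,cv2.COLOR_RGB2BGR))
E
python3 - <<'E'
from h import *
P={n:eyes.camera_params(n) for n in ["scene","top"]}
for n in P:
    im=eyes.capture(n)
    for t in ["slot_mouth","wedge_head","wedge","block","tamper","clamp","jaw","board","shaker","ramekin","tin"]:
        r=tip_of(n,t); 
        print(n,t,[(np.round(x["uv"],1).tolist(),round(x["conf"],2)) for x in r[:3]])
im=cv2.imread("pics/a_scene.png")[:,:,::-1]; save(im,"c1",(290,130,445,230),5)
im=cv2.imread("pics/a_scene.png")[:,:,::-1]; save(im,"c2",(140,140,270,265),4.5)
im=cv2.imread("pics/a_top.png")[:,:,::-1]; save(im,"c3",(100,120,225,225),5); save(im,"c4",(225,110,395,265),3.8)
E
```

```text
scene slot_mouth [([325.7, 177.4], 0.67), ([214.6, 186.6], 0.35)]
scene wedge_head [([209.8, 159.8], 0.83)]
scene wedge [([210.9, 173.5], 0.61)]
scene block [([213.0, 187.8], 0.56)]
scene tamper [([200.1, 231.2], 0.86), ([160.4, 202.6], 0.74), ([182.6, 280.9], 0.62)]
scene clamp [([323.5, 203.3], 0.65)]
scene jaw []
scene board [([376.4, 183.0], 0.81)]
scene shaker [([278.0, 264.9], 0.61)]
scene ramekin [([244.5, 167.6], 0.66)]
scene tin [([114.6, 264.2], 0.94), ([328.6, 177.0], 0.3)]
top slot_mouth [([191.7, 170.5], 0.67), ([262.0, 135.7], 0.54)]
top wedge_head [([276.6, 223.4], 0.54)]
top wedge [([278.6, 224.4], 0.63), ([313.8, 172.4], 0.28)]
top block [([272.4, 224.6], 0.62)]
top tamper [([333.2, 136.2], 0.77), ([315.1, 167.4], 0.74), ([321.2, 206.7], 0.59)]
top clamp [([199.2, 171.2], 0.8)]
top jaw [([199.9, 172.1], 0.88)]
top board [([156.4, 162.8], 0.83)]
top shaker [([261.9, 135.6], 0.77), ([199.7, 174.6], 0.19)]
top ramekin [([236.1, 248.1], 0.69), ([155.0, 163.9], 0.57), ([274.6, 225.0], 0.49)]
top tin [([369.6, 188.2], 0.7), ([276.0, 225.4], 0.59)]
```

View pics/c1.png

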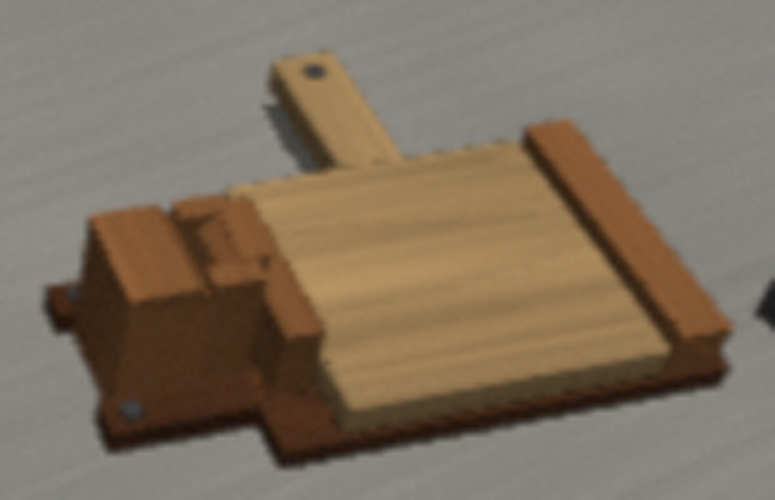

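View pics/c2.png

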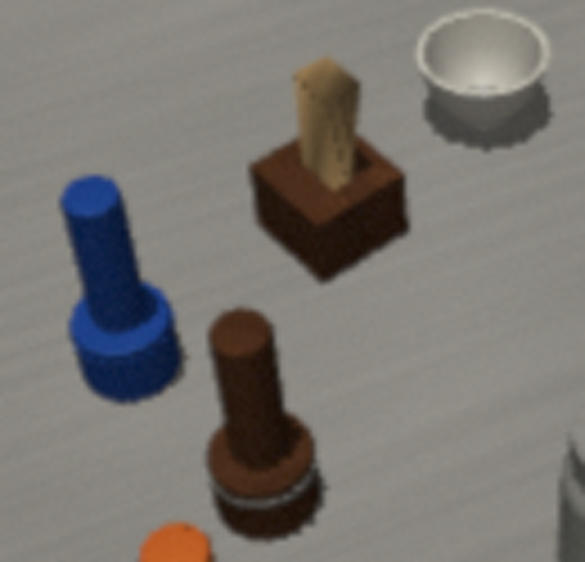

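View pics/c3.png

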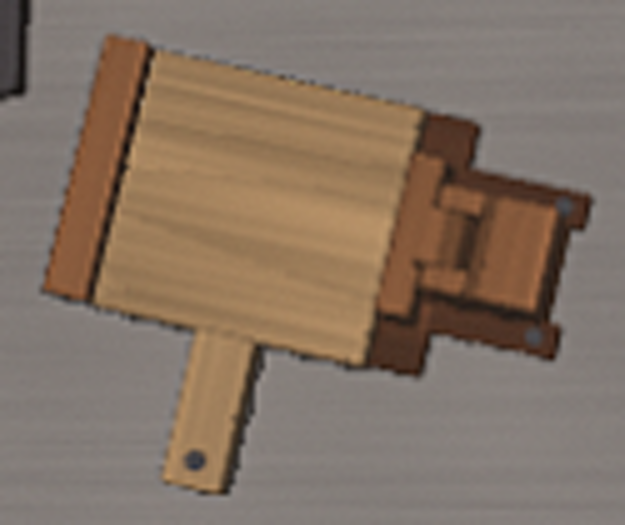

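View pics/c4.png

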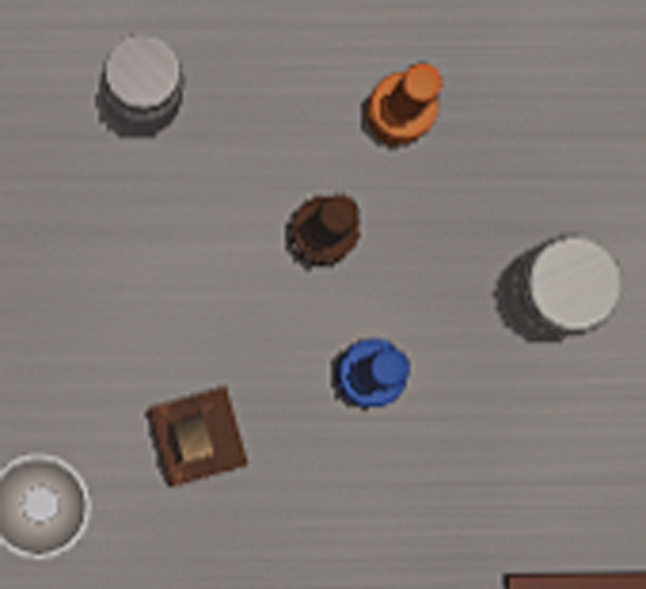

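Run:
```python
from h import *
P={n:eyes.camera_params(n) for n in ["scene","top"]}
T,S=P["top"],P["scene"]
c4=lambda u,v:(225+u/3.8,110+v/3.8); c3=lambda u,v:(100+u/5,120+v/5)
c2=lambda u,v:(140+u/4.5,140+v/4.5); c1=lambda u,v:(290+u/5,130+v/5)
def f(p,c,pts,z):
    q=np.array([atz(p,c(*x),z) for x in pts]); print(q[:,:2].round(4).tolist(),"mean",q.mean(0)[:2].round(4), "edge angs",[round(np.degrees(np.arctan2(*(q[(i+1)%len(q)]-q[i])[[1,0]])),1) for i in range(len(q))],"len",[round(np.linalg.norm(q[(i+1)%len(q)]-q[i]),4) for i in range(len(q))]); return q
print("block"); f(T,c4,[(148,408),(225,387),(247,465),(172,487)],.045)
f(S,c2,[(250,170),(330,132),(408,180),(323,222)],.045)
print("cleat"); f(T,c3,[(485,190),(559,207),(543,313),(468,297)],.08)
f(S,c1,[(90,215),(165,207),(208,290),(130,303)],.08)
print("board"); f(T,c3,[(155,47),(425,108),(367,367),(93,300)],.035)
print("tamper top"); f(T,c4,[(340,215)],.125); f(S,c2,[(241,332)],.125)
print("tamper foot top"); f(T,c4,[(321,233)],.04)
print("blue,orange"); f(T,c4,[(390,367)],.125);f(T,c4,[(423,82)],.125)
print("shaker,tin,ram");f(T,c4,[(145,73)],.1);f(T,c4,[(575,284)],.085);f(T,c4,[(40,505)],.045)
print("wedge top");f(T,c4,[(175,418),(207,413),(214,452),(183,462)],.106)
print(tri([(T,(276.6,223.4)),(S,(209.8,159.8))]),tri([(T,(191.7,170.5)),(S,(325.7,177.4))]))
```

```text
block
[[0.4746, -0.1447], [0.4893, -0.2004], [0.4329, -0.2157], [0.4176, -0.1615]] mean [ 0.4536 -0.1806] edge angs [np.float64(-75.2), np.float64(-164.8), np.float64(105.8), np.float64(16.4)] len [np.float64(0.0576), np.float64(0.0584), np.float64(0.0563), np.float64(0.0595)]
[[0.4391, -0.2164], [0.4307, -0.1675], [0.4828, -0.1447], [0.4914, -0.1963]] mean [ 0.461  -0.1812] edge angs [np.float64(99.8), np.float64(23.6), np.float64(-80.6), np.float64(-158.9)] len [np.float64(0.0497), np.float64(0.0569), np.float64(0.0522), np.float64(0.056)]
cleat
[[0.6352, 0.035], [0.6255, -0.0051], [0.5682, 0.0035], [0.5772, 0.044]] mean [0.6016 0.0193] edge angs [np.float64(-103.5), np.float64(171.5), np.float64(77.5), np.float64(-8.8)] len [np.float64(0.0413), np.float64(0.0579), np.float64(0.0415), np.float64(0.0587)]
[[0.5727, 0.0094], [0.5834, 0.043], [0.6359, 0.0303], [0.6273, -0.0047]] mean [0.6048 0.0195] edge angs [np.float64(72.4), np.float64(-13.6), np.float64(-103.7), np.float64(165.6)] len [np.float64(0.0353), np.float64(0.054), np.float64(0.036), np.float64(0.0564)]
board
[[0.7262, 0.
[... 703 characters left out ...]
7] edge angs [np.float64(0.0)] len [np.float64(0.0)]
shaker,tin,ram
[[0.7082, -0.1441]] mean [ 0.7082 -0.1441] edge angs [np.float64(0.0)] len [np.float64(0.0)]
[[0.5588, -0.4481]] mean [ 0.5588 -0.4481] edge angs [np.float64(0.0)] len [np.float64(0.0)]
[[0.4053, -0.0664]] mean [ 0.4053 -0.0664] edge angs [np.float64(0.0)] len [np.float64(0.0)]
wedge top
[[0.4664, -0.1627], [0.4696, -0.1847], [0.4428, -0.1893], [0.4361, -0.1679]] mean [ 0.4537 -0.1762] edge angs [np.float64(-81.6), np.float64(-170.4), np.float64(107.4), np.float64(9.8)] len [np.float64(0.0223), np.float64(0.0272), np.float64(0.0224), np.float64(0.0307)]
[ 0.45655546 -0.17962623  0.10188992] [0.59959274 0.04608064 0.07411523]
```

```bash
cat >> h.py <<'E'
def yawmat(deg):
    a=np.radians(deg); return np.array([[np.cos(a),np.sin(a),0],[np.sin(a),-np.cos(a),0],[0,0,-1.]])
def pose():
    o=env.get_obs(); M=R.from_rotvec(o["ee_rot"]).as_matrix(); return np.array(o["ee_pos"]),M,o
def st():
    p,M,o=pose(); print("t",round(o["clock"],2),"tcp",p.round(4).tolist(),"yaw",round(np.degrees(np.arctan2(M[1,0],M[0,0])),2),"tilt",np.degrees([M[0,2],M[1,2]]).round(2),"F",np.round(o["contact_force"],2),"w",round(o["gripper_width"],4),"q",np.round(o["joint_positions"],2))
def plan(wps,start=None):
    p,M,o=pose()
    if start: p=np.array(start[0]);M=yawmat(start[1])
    st()
    for (x,y,z,yaw,n) in wps:
        T=np.array([x,y,z]);MT=yawmat(yaw); dr=R.from_matrix(M.T@MT).as_rotvec()/n; dp=(T-p)/n
        for i in range(n):
            s=M.T@dp; r=dr
            print("[%s],"%",".join("%g"%v for v in list(s.round(4))+list(r.round(4))))
            M=M@R.from_rotvec(dr).as_matrix(); p=p+dp
        print("--")
E
python3 - <<'E'
from h import *
plan([(.40,.25,.25,-45,7),(.455,-.155,.24,-74.5,8)])
E
```

```text
t 1.35 tcp [0.146, 0.6077, 0.2225] yaw -13.51 tilt [-0. -0.] F [-0.71  0.52  0.04] w 0.087 q [ 1.59  0.38  0.01 -0.   -1.19 -0.26]
[0.0472,0.0412,-0.0039,0,0,0.0785],
[0.0503,0.0374,-0.0039,0,0,0.0785],
[0.0531,0.0333,-0.0039,0,0,0.0785],
[0.0555,0.029,-0.0039,0,0,0.0785],
[0.0576,0.0246,-0.0039,0,0,0.0785],
[0.0594,0.02,-0.0039,0,0,0.0785],
[0.0608,0.0153,-0.0039,0,0,0.0785],
--
[0.0407,0.0309,0.0012,-0,-0,0.0644],
[0.0426,0.0283,0.0012,-0,-0,0.0644],
[0.0443,0.0255,0.0012,-0,-0,0.0644],
[0.0458,0.0226,0.0012,-0,-0,0.0644],
[0.0472,0.0196,0.0012,-0,-0,0.0644],
[0.0484,0.0165,0.0012,-0,-0,0.0644],
[0.0493,0.0133,0.0012,-0,-0,0.0644],
[0.0501,0.0101,0.0012,-0,-0,0.0644],
--
```

>>> move_arm(
  increments=[
    [[0.047, 0.041, -0.004, 0, 0, 0.0785, 0], [0.05, 0.037, -0.004, 0, 0, 0.0785, 0], [0.053, 0.033, -0.004, 0, 0, 0.0785, 0], [0.055, 0.029, -0.004, 0, 0, 0.0785, 0], [0.057, 0.025, -0.004, 0, 0, 0.0785, 0], [0.059, 0.02, -0.004, 0, 0, 0.0785, 0], [0.0605, 0.015, -0.004, 0, 0, 0.0785, 0], [0.041, 0.031, 0.001, 0, 0, 0.064, 0], [0.043, 0.028, 0.001, 0, 0, 0.064, 0], [0.044, 0.0255, 0.001, 0, 0, 0.064, 0], [0.046, 0.023, 0.001, 0, 0, 0.064, 0], [0.047, 0.02, 0.001, 0, 0, 0.064, 0], [0.048, 0.0165, 0.001, 0, 0, 0.064, 0], [0.049, 0.013, 0.001, 0, 0, 0.064, 0], [0.05, 0.01, 0.001, 0, 0, 0.064, 0], [0, 0, 0, 0, 0, 0, 0], [0, 0, 0, 0, 0, 0, 0]],
  ],
)

```text
clock: 3.48
ee_pos: [0.4533, -0.1527, 0.2425]
ee_rot: [-2.503, 1.898, 0.0]
contact_force: [0.2, -0.4, -0.2]
gripper_width: 0.0871
```

Run:
```python
from h import *
st(); p=eyes.camera_params("wrist"); im=eyes.capture("wrist"); save(im,"w1",None,1.5)
import pickle; pickle.dump(p,open("w1.pkl","wb"))
print(proj(p,[[.4566,-.1796,.106],[.455,-.181,.045]]))
```

```text
t 3.48 tcp [0.4533, -0.1527, 0.2425] yaw -74.36 tilt [-0.01  0.01] F [ 0.23 -0.44 -0.17] w 0.0871 q [ 0.02  0.12 -0.3  -0.   -1.15  0.26]
[[256.99590587 155.48412199]
 [257.61903762 146.72455767]]
```

View pics/w1.png

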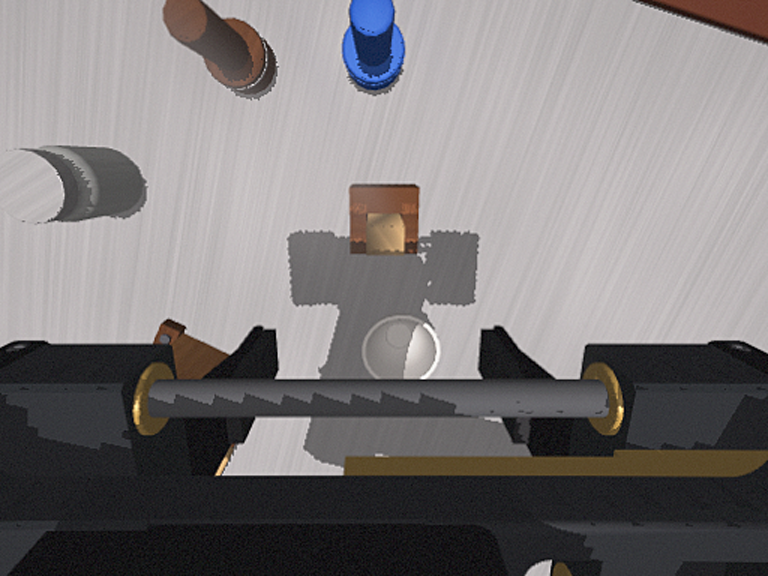

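Run:
```python
import cv2
im=cv2.imread("pics/w1.png"); im=cv2.resize(im,(512,384),interpolation=cv2.INTER_AREA)
cv2.imwrite("pics/w1c.png",cv2.resize(cv2.imread("pics/w1.png")[170:265,330:440],None,fx=6,fy=6,interpolation=cv2.INTER_CUBIC))
```

```text
(no output)
```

View pics/w1c.png

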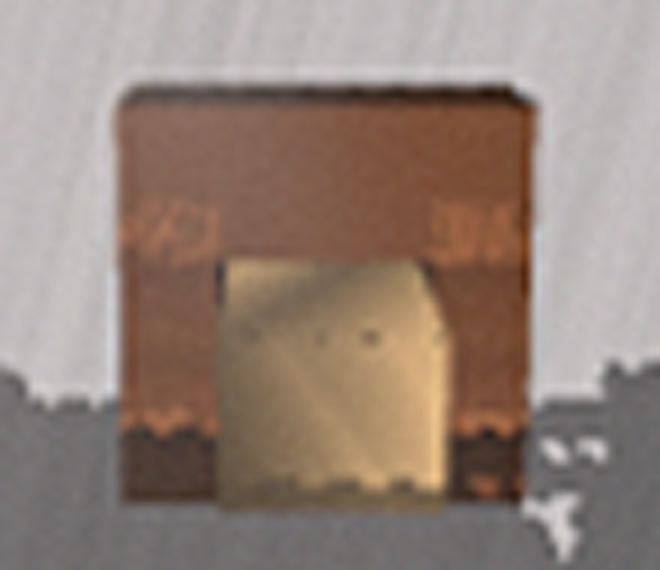

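```bash
cat >> h.py <<'E'
def frame(x,y,yaw,pts):
    a=np.radians(yaw); pts=np.asarray(pts,float); c,s=np.cos(a),np.sin(a)
    return np.c_[x+c*pts[:,0]-s*pts[:,1], y+s*pts[:,0]+c*pts[:,1], pts[:,2]]
WED=np.array([[sx*.014,y,z] for z,y0,y1 in((.006,-.007,-.001),(.045,-.007,-.001+.00585),(.106,-.007,.014)) for sx,y in((-1,y0),(1,y0),(1,y1),(-1,y1))])
BLK=np.array([[sx*.030,sy*.031,.045] for sx,sy in((-1,-1),(1,-1),(1,1),(-1,1))])
def draw(im,p,X,polys,box,k,col):
    im=im.copy()
    uv=(proj(p,X)+.5-np.array(box[:2]))*k
    for pl in polys: cv2.polylines(im,[np.round(uv[list(pl)]*8).astype(int)],True,col,1,cv2.LINE_AA,3)
    return im
E
python3 - <<'E'
from h import *
import pickle
p=pickle.load(open("w1.pkl","rb"))
im=cv2.imread("pics/w1.png"); im=cv2.resize(im,(512,384),interpolation=cv2.INTER_AREA)
box=(220,113,294,177);k=7
cr=cv2.resize(im[box[1]:box[3],box[0]:box[2]],None,fx=k,fy=k,interpolation=cv2.INTER_CUBIC)
out=[]
for yaw in(15.5,195.5):
    o=draw(cr,p,frame(.455,-.181,yaw,BLK),[range(4)],box,k,(0,255,0))
    o=draw(o,p,frame(.455,-.181,yaw,WED),[range(8,12),(4,5,9,8),(6,7,11,10)],box,k,(255,0,0)); out.append(o)
cv2.imwrite("pics/w1o.png",cv2.resize(np.hstack(out),(800,346)))
E
```

```text
(no output)
```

View pics/w1o.png

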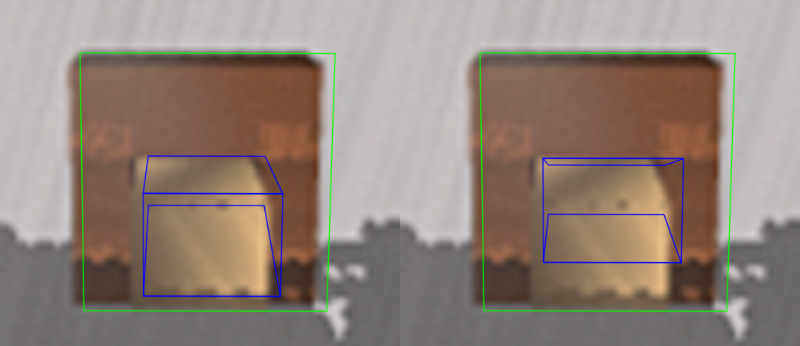

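Run:
```python
from h import *
import pickle
from scipy.optimize import least_squares
p=pickle.load(open("w1.pkl","rb")); T=eyes.camera_params("top"); S=eyes.camera_params("scene")
s=800/1036*7
c=lambda u,v:(220+u/s-.5,113+v/s-.5)
obs=np.array([c(73,54),c(319,54),c(322,303),c(74,303)])
# image TL is? block corners in order
X=lambda q:frame(q[0],q[1],q[2],BLK)
# wedge head corners
oh=np.array([c(131,192),c(268,192),c(267,306),c(131,306)])
pr=proj(p,X([.455,-.181,15.5])); print(pr, obs)
order=[int(np.argmin(((pr-o)**2).sum(1))) for o in obs]
f=lambda q:(proj(p,X(q))[order]-obs).ravel()
r=least_squares(f,[.455,-.181,15.5],x_scale=[.01,.01,1]);print("wrist blk",r.x.round(4),r.fun.round(2))
f=lambda q:(proj(p,frame(*q,WED))[8:]-oh[:]).ravel()
ph=proj(p,frame(.455,-.181,15.5,WED))[8:]; oo=[int(np.argmin(((ph-o)**2).sum(1))) for o in oh]
g=lambda q:(proj(p,frame(*q,WED))[8:][oo]-oh).ravel()
r=least_squares(g,[.455,-.181,15.5],x_scale=[.01,.01,1]);print("wrist head->origin",r.x.round(4),r.fun.round(2))
for P,cc,pts in((T,lambda u,v:(225+u/3.8-.4,110+v/3.8-.4),[(148,408),(225,387),(247,465),(172,487)]),(S,lambda u,v:(140+u/4.5-.4,140+v/4.5-.4),[(250,170),(330,132),(408,180),(323,222)])):
    ob=np.array([cc(*x) for x in pts]); pr=proj(P,X([.455,-.181,15.5])); od=[int(np.argmin(((pr-o)**2).sum(1))) for o in ob]
    r=least_squares(lambda q:(proj(P,X(q))[od]-ob).ravel(),[.455,-.181,15.5],x_scale=[.01,.01,1]);print("blk",r.x.round(4),r.fun.round(2))
```

```text
[[281.43546303 122.34487026]
 [234.22471369 122.22708521]
 [234.96227504 169.9076014 ]
 [279.87457415 170.01686881]] [[233.005 122.49 ]
 [278.515 122.49 ]
 [279.07  168.555]
 [233.19  168.555]]
wrist blk [ 0.4573 -0.1811 16.008 ] [-0.73 -0.63  1.   -0.94 -0.61  0.74  0.33  1.02]
wrist head->origin [ 0.4573 -0.1794 15.6403] [-0.23  1.05  0.24  1.05  0.07 -1.08 -0.07 -1.08]
blk [ 0.4547 -0.1795 15.558 ] [-0.73  0.15  0.72 -0.56  1.01 -0.04 -1.    0.44]
blk [ 0.4588 -0.1812 18.2499] [-0.89  1.1   1.23 -2.92  0.41 -1.31 -0.68  2.68]
```

Run:
```python
from h import *
plan([(.4563,-.1786,.11,-74.2,4),(.4563,-.1786,.069,-74.2,2)])
```

```text
t 3.52 tcp [0.4534, -0.1522, 0.2426] yaw -74.28 tilt [0.01 0.01] F [ 0.14  0.1  -0.55] w 0.0873 q [ 0.02  0.12 -0.3  -0.   -1.15  0.26]
[0.0066,0.0011,0.0331,-0,0,-0.0004],
[0.0066,0.0011,0.0332,-0,0,-0.0004],
[0.0066,0.0011,0.0332,-0,0,-0.0004],
[0.0066,0.0011,0.0332,-0,0,-0.0004],
--
[0,-0,0.0205,0,0,-0],
[0,-0,0.0205,0,0,-0],
--
```

>>> move_arm(
  increments=[
    [[0.0066, 0.001, 0.033, 0, 0, 0, 0], [0.0066, 0.001, 0.033, 0, 0, 0, 0], [0.0066, 0.001, 0.033, 0, 0, 0, 0], [0.0066, 0.001, 0.033, 0, 0, 0, 0], [0, 0, 0.02, 0, 0, 0, 0], [0, 0, 0.021, 0, 0, 0, 0], [0, 0, 0, 0, 0, 0, 0]],
  ],
  grip_force=25,
)

```text
clock: 4.4
ee_pos: [0.456, -0.1779, 0.0686]
ee_rot: [2.504, -1.894, -0.004]
contact_force: [-0.4, -0.3, 0.7]
gripper_width: 0.0872
```

Run:
```python
from h import *
st(); p=eyes.camera_params("wrist"); im=eyes.capture("wrist"); save(im,"w2",None,1.5)
```

```text
t 4.4 tcp [0.456, -0.1779, 0.0686] yaw -74.2 tilt [-0.19  0.02] F [-0.41 -0.34  0.66] w 0.0872 q [-0.04  0.34 -0.52 -0.   -0.72  0.32]
```

View pics/w2.png

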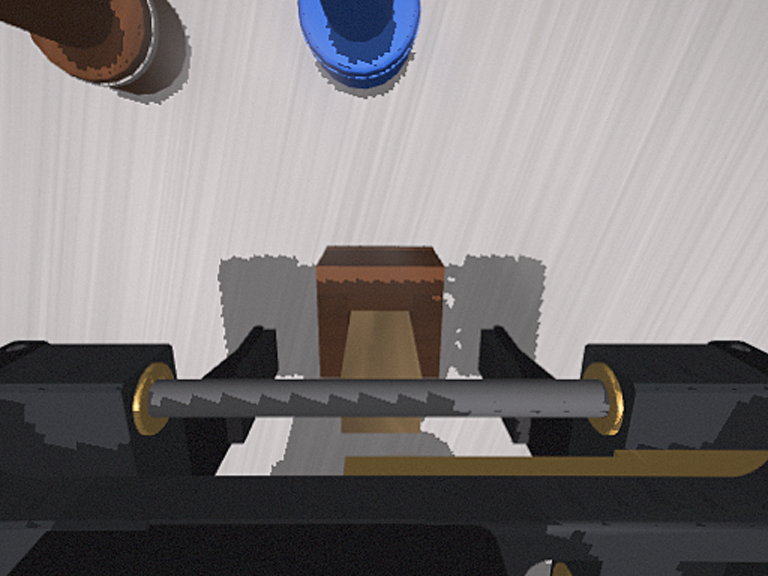

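The wedge (columns 342–420) sits midway between the fingers (277 and 480). Closing.

>>> move_arm(
  increments=[
    [[0, 0, 0, 0, 0, 0, 1], [0, 0, 0, 0, 0, 0, 1], [0, 0, 0, 0, 0, 0, 1], [0, 0, 0, 0, 0, 0, 1], [0, 0, 0, 0, 0, 0, 1], [0, 0, 0, 0, 0, 0, 1]],
  ],
  grip_force=25,
)

```text
clock: 5.2
ee_pos: [0.4568, -0.1793, 0.0695]
ee_rot: [2.503, -1.898, -0.0]
contact_force: [-0.4, 0.5, -0.4]
gripper_width: 0.0349
```

Run:
```python
from h import *
st()
```

```text
t 5.2 tcp [0.4568, -0.1793, 0.0695] yaw -74.33 tilt [-0. -0.] F [-0.44  0.47 -0.36] w 0.0349 q [-0.04  0.34 -0.52  0.   -0.72  0.32]
```

>>> move_arm(
  increments=[
    [[0, 0, 0, 0, 0, 0, 1], [0, 0, 0, 0, 0, 0, 1], [0, 0, 0, 0, 0, 0, 1]],
  ],
)

```text
clock: 5.58
ee_pos: [0.4568, -0.1792, 0.0695]
ee_rot: [2.503, -1.898, -0.0]
contact_force: [-0.1, -0.1, -0.5]
gripper_width: 0.0279
```

Run:
```python
from h import *
st()
```

```text
t 5.58 tcp [0.4568, -0.1792, 0.0695] yaw -74.33 tilt [-0.01  0.  ] F [-0.07 -0.1  -0.47] w 0.0279 q [-0.04  0.34 -0.52 -0.   -0.72  0.32]
```

Run:
```python
from h import *
plan([(.4568,-.1792,.135,-74.33,2),(.4568,-.1792,.24,-74.33,2),(.618,.085,.25,-103.4,6)])
```

```text
t 5.58 tcp [0.4568, -0.1792, 0.0695] yaw -74.33 tilt [-0.01  0.  ] F [-0.07 -0.1  -0.47] w 0.0279 q [-0.04  0.34 -0.52 -0.   -0.72  0.32]
[-0,-0,-0.0327,0,0,-0],
[-0,-0,-0.0327,0,0,-0],
--
[-0,-0,-0.0525,-0,-0,-0],
[-0,-0,-0.0525,-0,-0,-0],
--
[-0.0351,-0.0378,-0.0017,-0,0,0.0846],
[-0.0382,-0.0347,-0.0017,-0,0,0.0846],
[-0.041,-0.0313,-0.0017,-0,0,0.0846],
[-0.0435,-0.0277,-0.0017,-0,0,0.0846],
[-0.0457,-0.024,-0.0017,-0,0,0.0846],
[-0.0475,-0.02,-0.0017,-0,0,0.0846],
--
```

>>> move_arm(
  increments=[
    [[0, 0, -0.02, 0, 0, 0, 1], [0, 0, -0.03, 0, 0, 0, 1], [0, 0, -0.045, 0, 0, 0, 1], [0, 0, -0.05, 0, 0, 0, 1], [0, 0, -0.025, 0, 0, 0, 1], [-0.035, -0.038, -0.002, 0, 0, 0.0846, 1], [-0.038, -0.035, -0.002, 0, 0, 0.0846, 1], [-0.041, -0.031, -0.002, 0, 0, 0.0846, 1], [-0.0435, -0.028, -0.002, 0, 0, 0.0846, 1], [-0.0455, -0.024, -0.001, 0, 0, 0.0846, 1], [-0.0475, -0.02, -0.001, 0, 0, 0.0846, 1], [0, 0, 0, 0, 0, 0, 1], [0, 0, 0, 0, 0, 0, 1]],
  ],
)

```text
clock: 7.2
ee_pos: [0.6181, 0.0844, 0.2489]
ee_rot: [1.947, -2.464, -0.001]
contact_force: [-0.3, -0.6, 0.1]
gripper_width: 0.0277
```

Run:
```python
from h import *
import pickle
st(); p=eyes.camera_params("wrist"); im=eyes.capture("wrist"); save(im,"w3",None,1.5); save(im,"w3raw")
pickle.dump(p,open("w3.pkl","wb"))
```

```text
t 7.2 tcp [0.6181, 0.0844, 0.2489] yaw -103.38 tilt [-0.09 -0.03] F [-0.26 -0.62  0.07] w 0.0277 q [ 0.39  0.37  0.05 -0.   -1.25 -0.63]
```

View pics/w3.png

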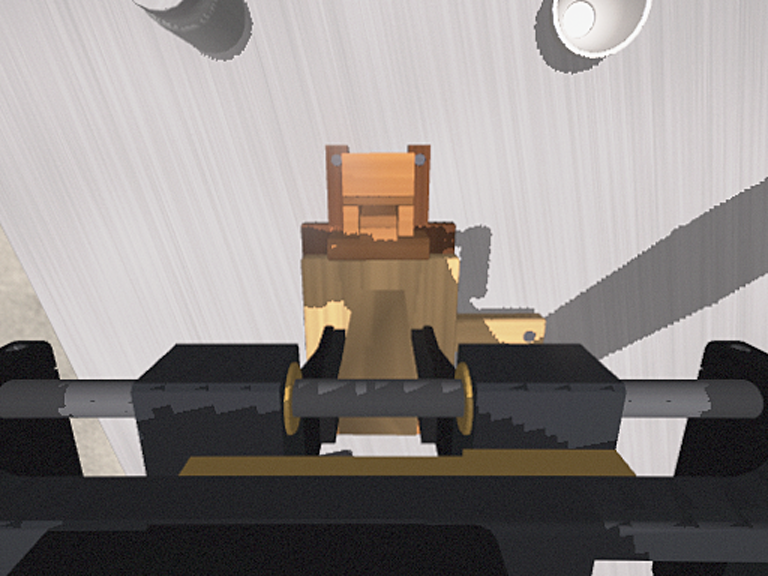

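Run:
```python
import cv2
im=cv2.imread("pics/w3raw.png"); cv2.imwrite("pics/w3c.png",cv2.resize(im[90:205,190:320],None,fx=6,fy=5.2*6/5.2,interpolation=cv2.INTER_CUBIC)[:600])
```

```text
(no output)
```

View pics/w3c.png

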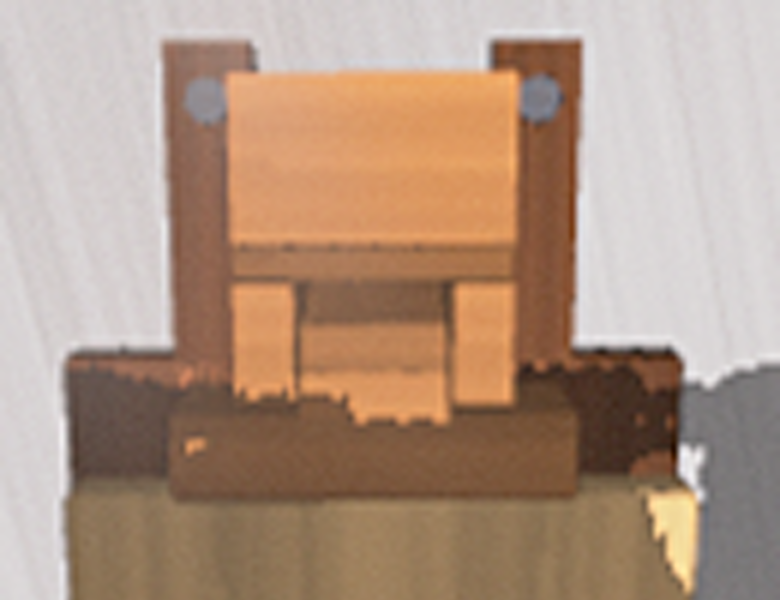

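```bash
cat > fitc.py <<'E'
from h import *
import pickle
from scipy.optimize import least_squares
p=pickle.load(open("w3.pkl","rb"))
c=lambda u,v:(190+u/6-.42,90+v/6-.42)
obs=np.array([c(228,72),c(518,71),c(230,245),c(516,243),c(297,345),c(451,345)])
X=np.array([[28,-40,80],[-28,-40,80],[28,-8,80],[-28,-8,80],[16,14,80],[-16,14,80]])/1000.
def g(q):
    e=proj(p,frame(*q,X))-obs; e[4:,1]=0; return e.ravel()
r=least_squares(g,[.607,.039,-13.3],x_scale=[.01,.01,1]);print("clamp",r.x.round(4),r.fun.reshape(-1,2).round(2).tolist())
CL=r.x
# wedge in hand: foot z from model, tcp pose
E
python3 - <<'E'
from fitc import *
im=cv2.imread("pics/w3raw.png"); b=(225,180,300,300)
cv2.imwrite("pics/w3d.png",cv2.resize(im[b[1]:b[3],b[0]:b[2]],None,fx=5,fy=5,interpolation=cv2.INTER_CUBIC))
T=eyes.camera_params("top")
q=lambda u,v:(100+u/5-.4,120+v/5-.4)
# top view cleat+board corners; cleat inner edge is y=-8 edge
ob=np.array([q(559,207),q(543,313)]);XX=np.array([[28,-40,80],[-28,-40,80]])/1e3
r=least_squares(lambda s:(proj(T,frame(s[0],s[1],-13.3,XX))-ob).ravel(),[.607,.039],x_scale=.01);print("top",r.x.round(4),r.fun.round(2))
M=yawmat(-103.38);tcp=np.array([.6181,.0844,.2489])
# predicted corners of held wedge, tool coords: tool x=-wedge y ; tool y=-wedge x
yo=.0022
W=[]
for z,y in((0,-.007),(0,-.001),(.1,-.007),(.1,.014)):
    for x in(.014,-.014): W.append(tcp+M@np.array([-(y-yo),-x,.0635-z]))
print(proj(p,W).round(1))
E
```

```text
clamp [  0.6093   0.0426 -13.138 ] [[-0.32, 0.16], [0.23, 0.11], [0.16, -0.2], [-0.02, -0.07], [-0.49, 0.0], [0.45, 0.0]]
top [0.6072 0.0392] [ 0.8   0.52 -0.8  -0.51]
[[237.  189.8]
 [269.7 189.8]
 [237.1 196.5]
 [269.6 196.5]
 [227.1 247.3]
 [282.4 247.2]
 [228.1 283. ]
 [281.2 283. ]]
```

View pics/w3d.png

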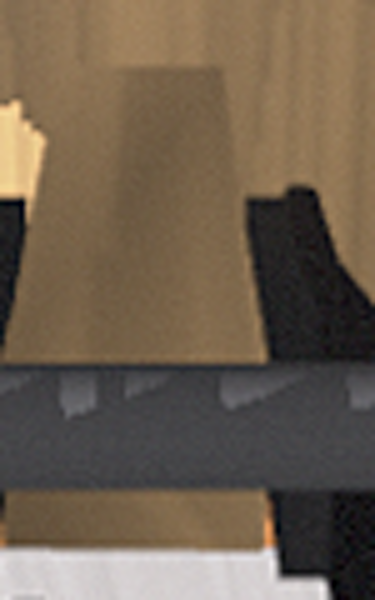

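The cleat top corners at (228,72), (518,71), (230,245) and (516,243) in the crop fit to within 0.5 px. The wedge foot edge is visible at (253,193) in the raw image. I'll move just above the mouth and compare the two at the same depth.

Run:
```python
from h import *
plan([(.6109,.0496,.1535,-103.14,4)])
```

```text
t 7.25 tcp [0.618, 0.0838, 0.2493] yaw -103.42 tilt [-0.05 -0.02] F [-0.01 -0.09 -0.82] w 0.0277 q [ 0.39  0.37  0.05 -0.   -1.25 -0.63]
[0.0087,-0.0003,0.024,0.0002,-0.0001,-0.0012],
[0.0087,-0.0003,0.024,0.0002,-0.0001,-0.0012],
[0.0087,-0.0002,0.024,0.0002,-0.0001,-0.0012],
[0.0087,-0.0002,0.024,0.0002,-0.0001,-0.0012],
--
```

>>> move_arm(
  increments=[
    [[0.0087, -0.0003, 0.024, 0, 0, -0.001, 1], [0.0087, -0.0003, 0.024, 0, 0, -0.001, 1], [0.0087, -0.0002, 0.024, 0, 0, -0.001, 1], [0.0087, -0.0002, 0.024, 0, 0, -0.001, 1], [0, 0, 0, 0, 0, 0, 1], [0, 0, 0, 0, 0, 0, 1]],
  ],
)

```text
clock: 8.0
ee_pos: [0.6122, 0.05, 0.155]
ee_rot: [-1.95, 2.461, -0.002]
contact_force: [-0.4, 0.2, -0.1]
gripper_width: 0.0275
```

Run:
```python
from h import *
import pickle
st(); p=eyes.camera_params("wrist"); im=eyes.capture("wrist"); save(im,"w4raw"); save(im,"w4",(195,125,310,215),6.9)
pickle.dump(p,open("w4.pkl","wb")); pickle.dump(env.get_obs(),open("o4.pkl","wb"))
```

```text
t 8.0 tcp [0.6122, 0.05, 0.155] yaw -103.2 tilt [0.13 0.01] F [-0.39  0.2  -0.11] w 0.0275 q [ 0.34  0.42 -0.12  0.   -1.03 -0.58]
```

View pics/w4.png

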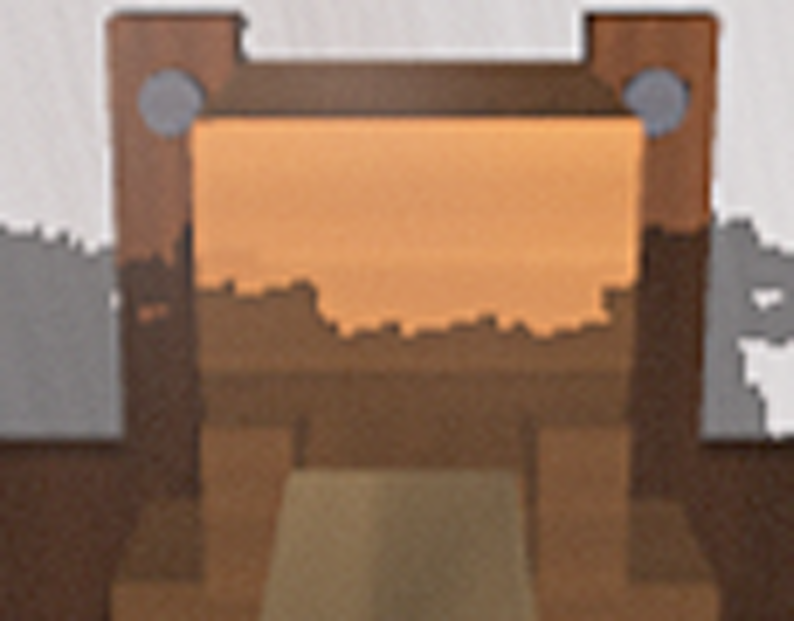

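View pics/w4raw.png

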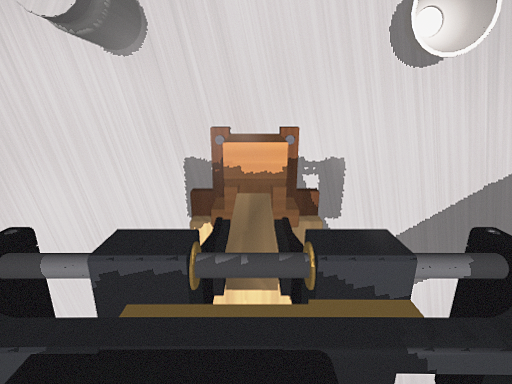

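Run:
```python
from h import *
import pickle
from scipy.optimize import least_squares
p=pickle.load(open("w4.pkl","rb")); o=pickle.load(open("o4.pkl","rb"))
c=lambda u,v:(195+u/6.9-.43,125+v/6.9-.43)
obs=np.array([c(193,118),c(641,118),c(198,372),c(633,372)])
X=np.array([[28,-40,80],[-28,-40,80],[28,-8,80],[-28,-8,80]])/1e3
r=least_squares(lambda q:(proj(p,frame(*q,X))-obs).ravel(),[.609,.042,-13.2],x_scale=[.01,.01,1]);print(r.x.round(4),r.fun.round(2))
x,y,w=r.x
print("line425 z80,z72 preds", [((proj(p,frame(x,y,w,[[0,0,z]]))[0]-[195,125])*6.9+3).round(0) for z in(.08,.072)])
zf=o["ee_pos"][2]-.0635
a=np.radians(w);ex=np.array([np.cos(a),np.sin(a)]);ey=np.array([-np.sin(a),np.cos(a)])
for uv in(c(287,470),c(515,470)):
    P=atz(p,uv,zf)[:2]-[x,y]; print("foot back corner in clamp mm",(P@ex*1e3).round(2),(P@ey*1e3).round(2))
st()
```

```text
[  0.6093   0.0421 -13.2318] [-0.35  0.24  0.27  0.28  0.03 -0.3   0.06 -0.24]
line425 z80,z72 preds [array([416., 430.]), array([415., 413.])]
foot back corner in clamp mm 16.06 1.76
foot back corner in clamp mm -12.26 1.73
t 8.05 tcp [0.6125, 0.0503, 0.1553] yaw -103.19 tilt [0.17 0.03] F [-0.33  0.28 -0.81] w 0.0279 q [ 0.35  0.42 -0.12  0.   -1.03 -0.58]
```

>>> move_arm(
  increments=[
    [[0.0005, 0.0019, 0, 0, 0, 0, 1], [0, 0, 0.005, 0, 0, 0, 1], [0, 0, 0.005, 0, 0, 0, 1], [0, 0, 0.005, 0, 0, 0, 1], [0, 0, 0.003, 0, 0, 0, 1], [0, 0, 0.003, 0, 0, 0, 1], [0, 0, 0, 0, 0, 0, 1]],
  ],
)

```text
clock: 8.93
ee_pos: [0.6095, 0.0503, 0.1322]
ee_rot: [1.951, -2.461, -0.0]
contact_force: [-0.8, -0.3, -0.8]
gripper_width: 0.0281
```

Run:
```python
from h import *
st(); im=eyes.capture("wrist"); save(im,"w5",(195,125,310,215),6.9)
```

```text
t 8.93 tcp [0.6095, 0.0503, 0.1322] yaw -103.18 tilt [-0.03 -0.01] F [-0.8  -0.28 -0.83] w 0.0281 q [ 0.35  0.44 -0.15 -0.   -0.98 -0.58]
```

View pics/w5.png

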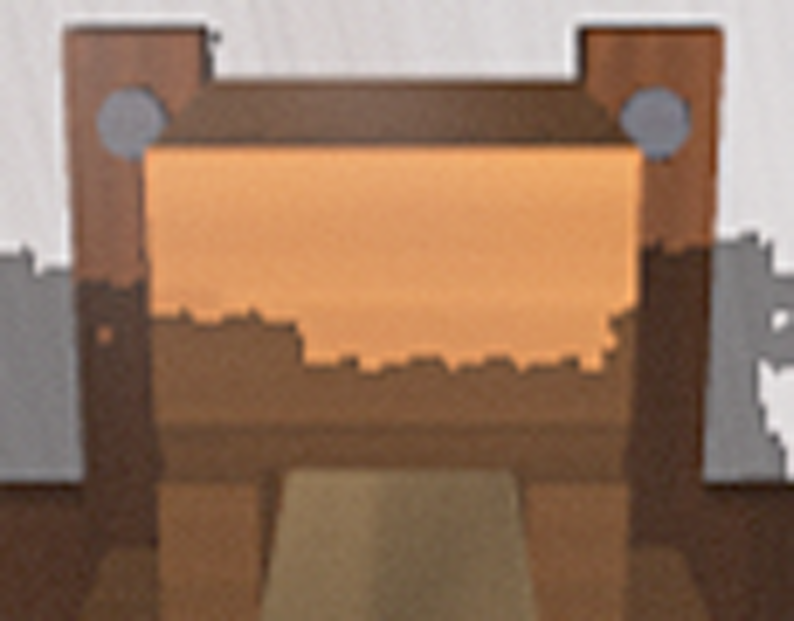

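>>> move_arm(
  increments=[
    [[0, -0.0007, 0.002, 0, 0, 0, 1], [0, 0, 0.003, 0, 0, 0, 1], [0, 0, 0.003, 0, 0, 0, 1], [0, 0, 0.002, 0, 0, 0, 1], [0, 0, 0, 0, 0, 0, 1]],
  ],
)

```text
clock: 9.6
ee_pos: [0.61, 0.0499, 0.1222]
ee_rot: [1.951, -2.461, -0.0]
contact_force: [-0.4, -2.0, -0.7]
gripper_width: 0.0275
```

Run:
```python
from h import *
st()
```

```text
t 9.6 tcp [0.61, 0.0499, 0.1222] yaw -103.19 tilt [-0.05 -0.03] F [-0.43 -1.99 -0.73] w 0.0275 q [ 0.35  0.45 -0.16  0.   -0.96 -0.58]
```

>>> move_arm(
  increments=[
    [[0.0006, 0, 0.002, 0, 0, 0, 1], [0.0003, 0, 0.002, 0, 0, 0, 1], [0.0003, 0, 0.002, 0, 0, 0, 1], [0, 0, 0.001, 0, 0, 0, 1], [0, 0, 0, 0, 0, 0, 1]],
  ],
)

```text
clock: 10.22
ee_pos: [0.6101, 0.0489, 0.1157]
ee_rot: [-1.952, 2.462, -0.0]
contact_force: [0.1, -1.8, 1.8]
gripper_width: 0.0274
```

Run:
```python
from h import *
st()
```

```text
t 10.22 tcp [0.6101, 0.0489, 0.1157] yaw -103.18 tilt [ 0.01 -0.01] F [ 0.09 -1.76  1.84] w 0.0274 q [ 0.34  0.45 -0.17  0.   -0.95 -0.57]
```

>>> move_arm(
  increments=[
    [[0.0004, 0, 0.001, 0, 0, 0, 1], [0.0004, 0, 0.001, 0, 0, 0, 1], [0.0002, 0, 0.001, 0, 0, 0, 1], [0, 0, 0, 0, 0, 0, 1]],
  ],
)

```text
clock: 10.72
ee_pos: [0.6102, 0.0484, 0.1127]
ee_rot: [-1.951, 2.461, -0.0]
contact_force: [0.5, -0.3, 2.9]
gripper_width: 0.0275
```

Run:
```python
from h import *
st()
```

```text
t 10.72 tcp [0.6102, 0.0484, 0.1127] yaw -103.18 tilt [0.07 0.03] F [ 0.46 -0.32  2.86] w 0.0275 q [ 0.34  0.46 -0.17 -0.   -0.94 -0.57]
```

>>> move_arm(
  increments=[
    [[0, 0, 0.001, 0, 0, 0, 1], [0, 0, 0.001, 0, 0, 0, 1], [0, 0, 0.001, 0, 0, 0, 1], [0, 0, 0.001, 0, 0, 0, 1], [0, 0, 0, 0, 0, 0, 1]],
  ],
)

```text
clock: 11.35
ee_pos: [0.61, 0.0483, 0.1085]
ee_rot: [-1.951, 2.461, -0.0]
contact_force: [0.8, 0.1, 2.0]
gripper_width: 0.0275
```

Run:
```python
from h import *
st(); im=eyes.capture("wrist"); save(im,"w6",(195,125,310,215),6.9)
```

```text
t 11.35 tcp [0.61, 0.0483, 0.1085] yaw -103.18 tilt [0.04 0.02] F [0.79 0.08 1.98] w 0.0275 q [ 0.34  0.46 -0.18 -0.   -0.93 -0.57]
```

View pics/w6.png

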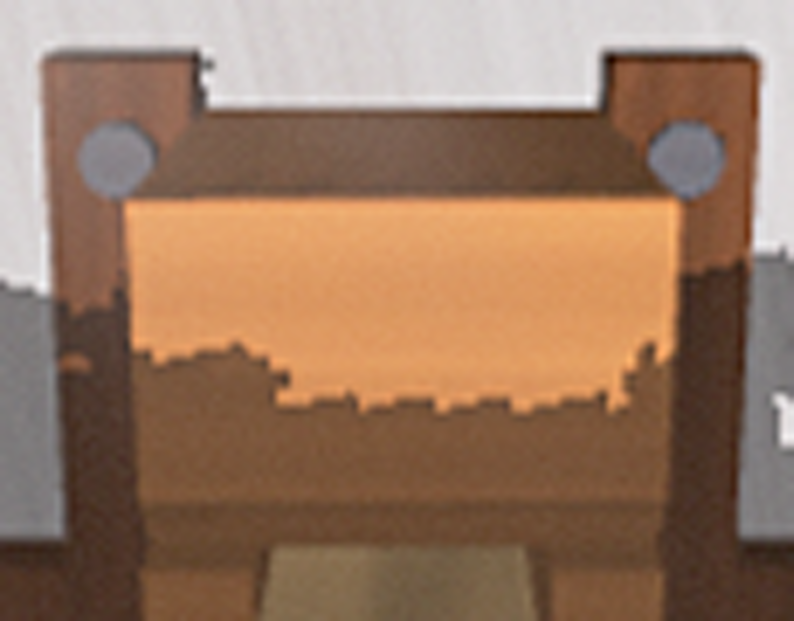

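>>> move_arm(
  increments=[
    [[0, 0, 0.0015, 0, 0, 0, 1], [0, 0, 0.0015, 0, 0, 0, 1], [0, 0, 0, 0, 0, 0, 1]],
  ],
)

```text
clock: 11.78
ee_pos: [0.6099, 0.0482, 0.1054]
ee_rot: [-1.952, 2.461, -0.0]
contact_force: [1.4, 0.7, 3.1]
gripper_width: 0.028
```

Run:
```python
from h import *
st()
```

```text
t 11.78 tcp [0.6099, 0.0482, 0.1054] yaw -103.18 tilt [0.02 0.01] F [1.37 0.72 3.06] w 0.028 q [ 0.34  0.47 -0.18 -0.   -0.93 -0.57]
```

>>> move_arm(
  increments=[
    [[0, 0, 0, 0, 0, 0, 0.5], [0, 0, 0, 0, 0, 0, 0.4], [0, 0, 0, 0, 0, 0, 0.4], [0, 0, -0.01, 0, 0, 0, 0], [0, 0, -0.03, 0, 0, 0, 0], [0, 0, -0.05, 0, 0, 0, 0], [-0.01, 0, -0.05, 0, 0, 0, 0], [0, 0, 0, 0, 0, 0, 0]],
  ],
)

```text
clock: 12.78
ee_pos: [0.6147, 0.0586, 0.2518]
ee_rot: [-1.947, 2.452, -0.008]
contact_force: [0.4, -0.1, -0.4]
gripper_width: 0.0857
```

Run:
```python
from h import *
import pickle
st(); p=eyes.camera_params("wrist"); im=eyes.capture("wrist"); save(im,"w7raw");save(im,"w7",(180,100,330,215),5.2)
pickle.dump(p,open("w7.pkl","wb"))
im=eyes.capture("scene"); save(im,"s7",(290,110,445,230),5)
```

```text
t 12.78 tcp [0.6147, 0.0586, 0.2518] yaw -103.12 tilt [0.65 0.14] F [ 0.42 -0.09 -0.38] w 0.0857 q [ 0.36  0.35  0.03  0.   -1.24 -0.59]
```

View pics/w7.png

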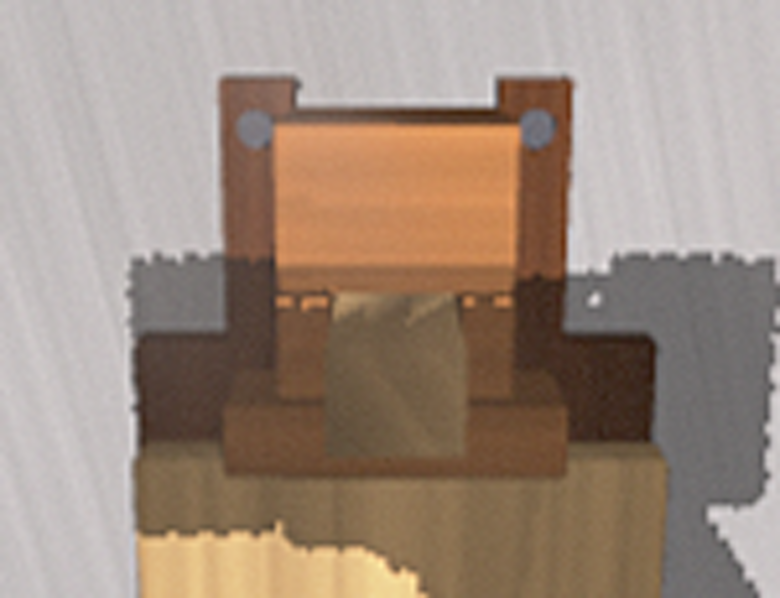

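View pics/s7.png

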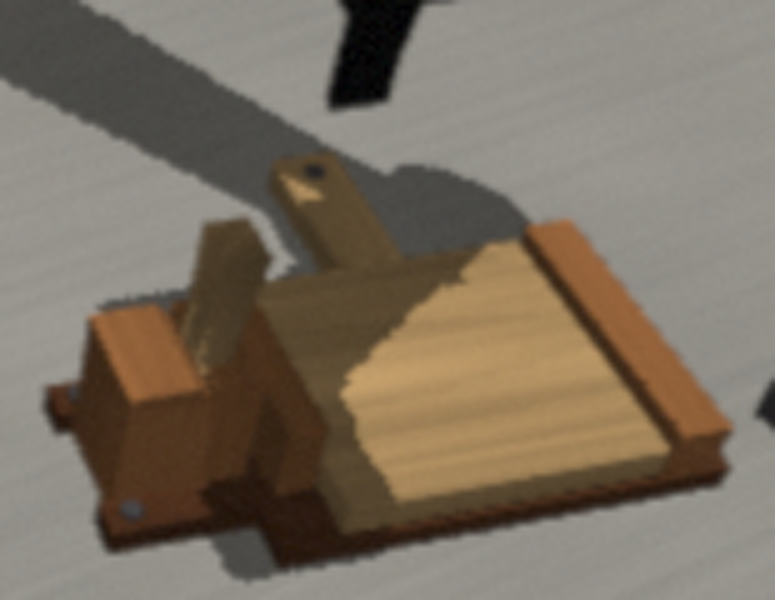

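Run:
```python
from h import *
plan([(.612,-.22,.25,-103.2,6)])
```

```text
t 12.88 tcp [0.6119, 0.058, 0.2464] yaw -103.18 tilt [0.06 0.05] F [-0.3   0.09 -0.41] w 0.0871 q [ 0.36  0.35  0.02 -0.   -1.24 -0.59]
[0.0451,-0.0106,-0.0006,-0.0001,0.0002,0.0001],
[0.0451,-0.0106,-0.0006,-0.0001,0.0002,0.0001],
[0.0451,-0.0106,-0.0006,-0.0001,0.0002,0.0001],
[0.0451,-0.0106,-0.0006,-0.0001,0.0002,0.0001],
[0.0451,-0.0106,-0.0006,-0.0001,0.0002,0.0001],
[0.0451,-0.0106,-0.0006,-0.0001,0.0002,0.0001],
--
```

>>> move_arm(
  increments=[
    [[0.045, -0.0105, -0.0005, 0, 0, 0, 0], [0.045, -0.0105, -0.0005, 0, 0, 0, 0], [0.045, -0.0105, -0.0005, 0, 0, 0, 0], [0.045, -0.0105, -0.0005, 0, 0, 0, 0], [0.045, -0.0105, -0.0005, 0, 0, 0, 0], [0.045, -0.0105, -0.0005, 0, 0, 0, 0], [0, 0, 0, 0, 0, 0, 0], [0, 0, 0, 0, 0, 0, 0]],
  ],
)

```text
clock: 13.88
ee_pos: [0.6111, -0.2193, 0.2471]
ee_rot: [1.95, -2.461, -0.004]
contact_force: [-0.1, -0.1, -1.1]
gripper_width: 0.0871
```

Run:
```python
from h import *
import pickle
st(); p=eyes.camera_params("wrist"); im=eyes.capture("wrist"); save(im,"w8",None,1.5)
pickle.dump(p,open("w8.pkl","wb"))
```

```text
t 13.88 tcp [0.6111, -0.2193, 0.2471] yaw -103.22 tilt [-0.16  0.04] F [-0.13 -0.1  -1.12] w 0.0871 q [-0.1   0.41  0.11 -0.   -1.27 -0.13]
```

View pics/w8.png

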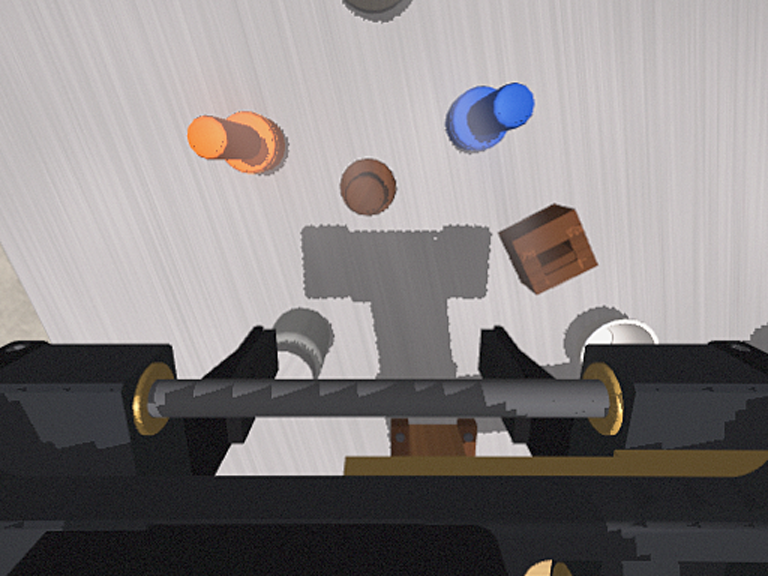

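Run:
```python
from h import *
import pickle
p=pickle.load(open("w8.pkl","rb"))
print(atz(p,(368.5/1.5-.3,187/1.5-.3),.04),atz(p,(367/1.5-.3,192/1.5-.3),.125))
plan([(.604,-.274,.16,-103.2,3),(.604,-.274,.075,-103.2,4)])
```

```text
[ 0.60758475 -0.27481238  0.04      ] [ 0.60648968 -0.27660639  0.125     ]
t 13.93 tcp [0.6114, -0.2188, 0.2475] yaw -103.16 tilt [-0.11  0.03] F [-0.85 -0.58 -0.3 ] w 0.0871 q [-0.1   0.41  0.12 -0.   -1.27 -0.13]
[0.0185,-0.0018,0.0292,0.0007,0,0.0002],
[0.0185,-0.0018,0.0292,0.0007,0,0.0002],
[0.0185,-0.0018,0.0292,0.0007,0,0.0002],
--
[-0,-0,0.0212,-0,-0,-0],
[-0,-0,0.0212,-0,-0,-0],
[-0,-0,0.0212,-0,-0,-0],
[-0,-0,0.0212,-0,-0,-0],
--
```

>>> move_arm(
  increments=[
    [[0.019, -0.0025, 0.025, 0, 0, 0, 0], [0.019, -0.0025, 0.03, 0, 0, 0, 0], [0.018, -0.0025, 0.025, 0, 0, 0, 0], [0, 0, 0, 0, 0, 0, 0]],
  ],
)

```text
clock: 14.42
ee_pos: [0.6049, -0.2748, 0.1658]
ee_rot: [1.949, -2.459, -0.008]
contact_force: [-0.2, 0.2, -0.0]
gripper_width: 0.0867
```

Run:
```python
from h import *
import pickle
st(); p=eyes.camera_params("wrist"); im=eyes.capture("wrist"); save(im,"w9",None,1.5)
pickle.dump(p,open("w9.pkl","wb"))
```

```text
t 14.43 tcp [0.6049, -0.2748, 0.1658] yaw -103.19 tilt [-0.32  0.1 ] F [-0.19  0.24 -0.03] w 0.0867 q [-0.18  0.49  0.04 -0.   -1.12 -0.05]
```

View pics/w9.png

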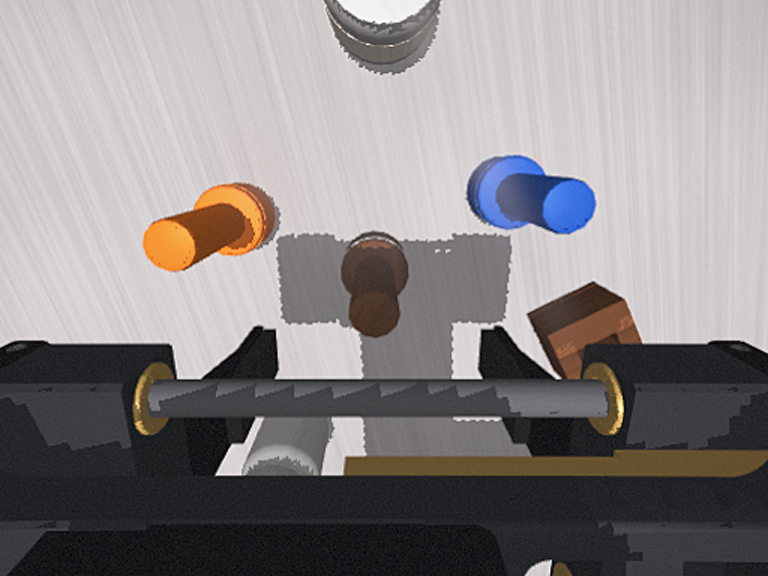

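Run:
```python
from h import *
import pickle
p=pickle.load(open("w9.pkl","rb"))
print(atz(p,(374/1.5-.3,312/1.5-.3),.125),atz(p,(374.5/1.5-.3,266/1.5-.3),.04)); st()
```

```text
[ 0.60786468 -0.27690635  0.125     ] [ 0.60709455 -0.27992302  0.04      ]
t 14.47 tcp [0.6061, -0.2748, 0.1678] yaw -103.14 tilt [-0.12  0.02] F [-0.12  0.75  0.96] w 0.087 q [-0.18  0.49  0.04  0.   -1.12 -0.05]
```

>>> move_arm(
  increments=[
    [[0.001, -0.001, 0.025, 0, 0, 0, 0], [0, 0, 0.03, 0, 0, 0, 0], [0, 0, 0.025, 0, 0, 0, 0], [0, 0, 0.017, 0, 0, 0, 0], [0, 0, 0, 0, 0, 0, 1], [0, 0, 0, 0, 0, 0, 1], [0, 0, 0, 0, 0, 0, 1], [0, 0, 0, 0, 0, 0, 1], [0, 0, 0, 0, 0, 0, 1], [0, 0, 0, 0, 0, 0, 1], [0, 0, 0, 0, 0, 0, 1], [0, 0, 0, 0, 0, 0, 1], [0, 0, 0, 0, 0, 0, 1]],
  ],
  grip_force=55,
)

```text
clock: 16.1
ee_pos: [0.607, -0.2769, 0.0714]
ee_rot: [1.952, -2.462, -0.0]
contact_force: [-0.3, -0.1, -0.5]
gripper_width: 0.027
```

Run:
```python
from h import *
st(); im=eyes.capture("wrist"); save(im,"w10",None,1.5)
```

```text
t 16.1 tcp [0.607, -0.2769, 0.0714] yaw -103.19 tilt [-0.02  0.  ] F [-0.33 -0.08 -0.54] w 0.027 q [-0.19  0.58 -0.06 -0.   -0.92 -0.04]
```

View pics/w10.png

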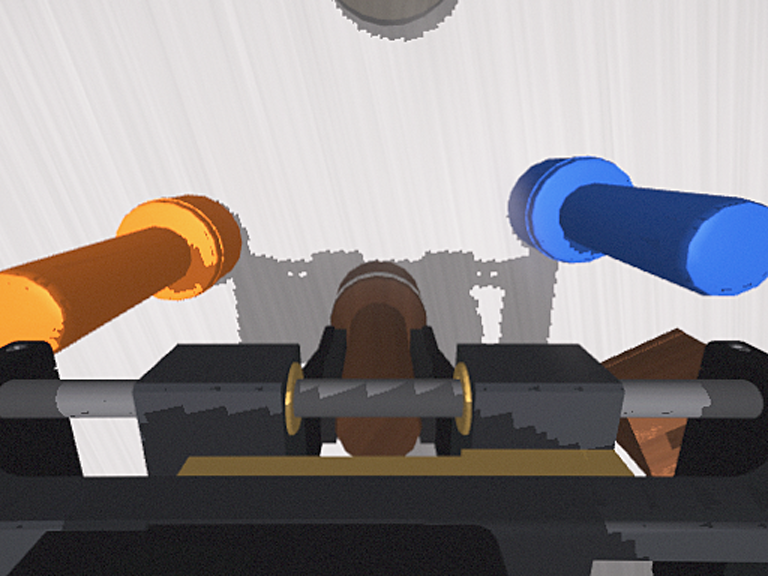

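Run:
```python
from h import *
plan([(.607,-.277,.25,-103.2,5),(.6106,.051,.25,-103.2,7)])
```

```text
t 16.15 tcp [0.607, -0.2769, 0.0715] yaw -103.19 tilt [-0.01  0.  ] F [ 0.06 -1.14 -0.71] w 0.0266 q [-0.19  0.58 -0.06 -0.   -0.92 -0.04]
[0,0,-0.0357,0,0,0.0001],
[0,0,-0.0357,0,0,0.0001],
[0,0,-0.0357,0,0,0.0001],
[0,0,-0.0357,0,0,0.0001],
[0,0,-0.0357,0,0,0.0001],
--
[-0.0457,0.0102,0,0,-0,0],
[-0.0457,0.0102,0,0,-0,0],
[-0.0457,0.0102,0,0,-0,0],
[-0.0457,0.0102,0,0,-0,0],
[-0.0457,0.0102,0,0,-0,0],
[-0.0457,0.0102,0,0,-0,0],
[-0.0457,0.0102,0,0,-0,0],
--
```

>>> move_arm(
  increments=[
    [[0, 0, -0.015, 0, 0, 0, 1], [0, 0, -0.035, 0, 0, 0, 1], [0, 0, -0.045, 0, 0, 0, 1], [0, 0, -0.045, 0, 0, 0, 1], [0, 0, -0.038, 0, 0, 0, 1], [-0.03, 0.007, 0, 0, 0, 0, 1], [-0.05, 0.011, 0, 0, 0, 0, 1], [-0.055, 0.012, 0, 0, 0, 0, 1], [-0.055, 0.0125, 0, 0, 0, 0, 1], [-0.055, 0.0125, 0, 0, 0, 0, 1], [-0.05, 0.011, 0, 0, 0, 0, 1], [-0.025, 0.0055, 0, 0, 0, 0, 1], [0, 0, 0, 0, 0, 0, 1], [0, 0, 0, 0, 0, 0, 1]],
  ],
)

```text
clock: 17.9
ee_pos: [0.6104, 0.0506, 0.2501]
ee_rot: [-1.951, 2.462, -0.0]
contact_force: [0.4, 0.1, -1.1]
gripper_width: 0.0273
```

Run:
```python
from h import *
st(); im=eyes.capture("wrist"); save(im,"w11",None,1.5)
im=eyes.capture("scene"); save(im,"s11",(290,90,445,230),4.2)
```

```text
t 17.9 tcp [0.6104, 0.0506, 0.2501] yaw -103.19 tilt [ 0.02 -0.  ] F [ 0.4   0.12 -1.12] w 0.0273 q [ 0.35  0.35  0.02  0.   -1.24 -0.58]
```

View pics/w11.png

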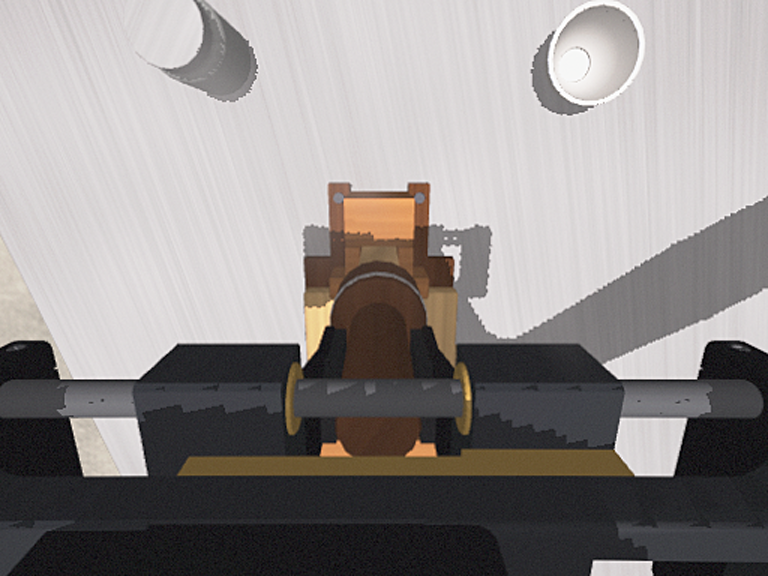

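View pics/s11.png

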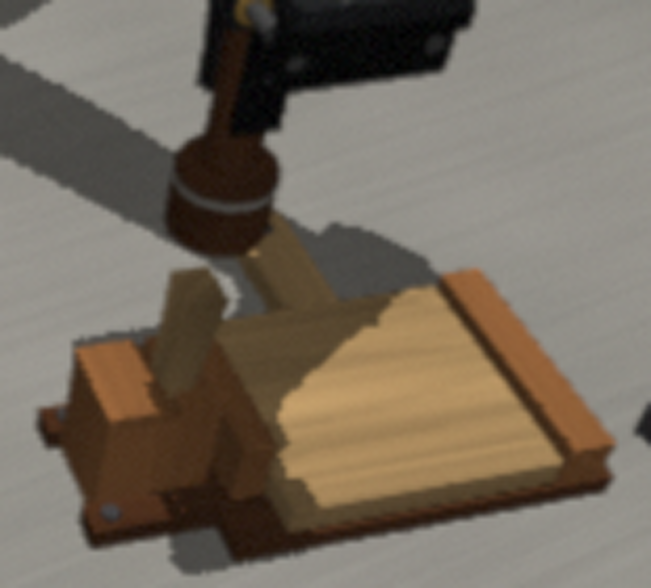

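Run:
```python
from h import *
S=eyes.camera_params("scene")
z=lambda q:((q-[290,90])*4.2).round(0).tolist()
t=np.linspace(0,2*np.pi,13)[:-1]
tc=np.array([.6104,.0506])
print("tamper underside ctr",z(proj(S,[[*tc,.1787]])),"foot top",z(proj(S,[[*tc,.2187]])))
rim=np.c_[tc[0]+.025*np.cos(t),tc[1]+.025*np.sin(t),0*t+.1787]; r=proj(S,rim);print("rim cols",z(r.min(0)),z(r.max(0)))
H=np.array([[sx*.014,y,.142] for sx,y in((-1,-.007),(1,-.007),(1,.014),(-1,.014))])
for c in((.6072,.0392),(.6093,.0421)):
    a=np.radians(-13.2); w=np.array(c)+.007*np.array([-np.sin(a),np.cos(a)])
    print("head corners",z(proj(S,frame(*w,-13.2,H))), "ctr",w+.0035*np.array([-np.sin(a),np.cos(a)]))
```

```text
tamper underside ctr [[210.0, 226.0]] foot top [[225.0, 160.0]]
rim cols [159.0, 194.0] [262.0, 259.0]
head corners [[165.0, 267.0], [186.0, 303.0], [225.0, 297.0], [204.0, 261.0]] ctr [0.60959768 0.04942258]
head corners [[172.0, 268.0], [193.0, 304.0], [232.0, 297.0], [211.0, 262.0]] ctr [0.61169768 0.05232258]
```

>>> move_arm(
  increments=[
    [[0.002, 0, 0.008, 0, 0, 0, 1], [0, 0, 0.01, 0, 0, 0, 1], [0, 0, 0.008, 0, 0, 0, 1], [0, 0, 0.003, 0, 0, 0, 1], [0, 0, 0.002, 0, 0, 0, 1], [0, 0, 0.0015, 0, 0, 0, 1], [0, 0, 0.0015, 0, 0, 0, 1], [0, 0, 0.0015, 0, 0, 0, 1]],
  ],
)

```text
clock: 19.0
ee_pos: [0.6101, 0.0491, 0.2142]
ee_rot: [-1.952, 2.461, -0.0]
contact_force: [-0.2, 0.8, -2.0]
gripper_width: 0.0272
```

Run:
```python
from h import *
st()
```

```text
t 19.0 tcp [0.6101, 0.0491, 0.2142] yaw -103.18 tilt [0.02 0.01] F [-0.21  0.8  -2.01] w 0.0272 q [ 0.34  0.37 -0.04  0.   -1.16 -0.57]
```

>>> move_arm(
  increments=[
    [[0, 0, 0.0015, 0, 0, 0, 1], [0, 0, 0.0015, 0, 0, 0, 1], [0, 0, 0.0015, 0, 0, 0, 1]],
  ],
)

```text
clock: 19.38
ee_pos: [0.6103, 0.049, 0.2101]
ee_rot: [-1.952, 2.461, -0.001]
contact_force: [-0.8, 0.6, 2.1]
gripper_width: 0.0268
```

Run:
```python
from h import *
st()
```

```text
t 19.38 tcp [0.6103, 0.049, 0.2101] yaw -103.17 tilt [ 0.06 -0.01] F [-0.76  0.64  2.13] w 0.0268 q [ 0.34  0.37 -0.04  0.   -1.15 -0.57]
```

>>> move_arm(
  increments=[
    [[0, 0, 0.0015, 0, 0, 0, 1], [0, 0, 0.0015, 0, 0, 0, 1], [0, 0, 0.0015, 0, 0, 0, 1]],
  ],
)

```text
clock: 19.75
ee_pos: [0.6103, 0.049, 0.2053]
ee_rot: [-1.951, 2.461, -0.001]
contact_force: [0.5, 0.7, 1.9]
gripper_width: 0.0269
```

>>> move_arm(
  increments=[
    [[0, 0, 0.0015, 0, 0, 0, 1], [0, 0, 0.001, 0, 0, 0, 1]],
  ],
)

```text
clock: 20.0
ee_pos: [0.6102, 0.049, 0.2028]
ee_rot: [-1.952, 2.461, -0.001]
contact_force: [0.3, 0.6, 5.3]
gripper_width: 0.0271
```

>>> move_arm(
  increments=[
    [[0, 0, 0.0015, 0, 0, 0, 1], [0, 0, 0.001, 0, 0, 0, 1]],
  ],
)

```text
clock: 20.25
ee_pos: [0.6104, 0.049, 0.2012]
ee_rot: [-1.952, 2.461, -0.002]
contact_force: [-1.9, 1.0, 8.3]
gripper_width: 0.0274
```

>>> move_arm(
  increments=[
    [[0, 0, 0.001, 0, 0, 0, 1], [0, 0, 0.0005, 0, 0, 0, 1]],
  ],
)

```text
clock: 20.5
ee_pos: [0.6106, 0.049, 0.2012]
ee_rot: [-1.952, 2.46, -0.003]
contact_force: [-2.6, 0.0, 11.5]
gripper_width: 0.0271
```

>>> move_arm(
  increments=[
    [[0, 0, 0, 0, 0, 0, 1]],
  ],
)

```text
clock: 20.62
ee_pos: [0.6105, 0.049, 0.2012]
ee_rot: [-1.951, 2.46, -0.003]
contact_force: [-2.0, -0.1, 11.0]
gripper_width: 0.0269
```

>>> move_arm(
  increments=[
    [[0, 0, 0.001, 0, 0, 0, 1], [0, 0, 0.001, 0, 0, 0, 1], [0, 0, 0.0005, 0, 0, 0, 1], [0, 0, 0, 0, 0, 0, 1]],
  ],
)

```text
clock: 21.12
ee_pos: [0.6108, 0.0489, 0.201]
ee_rot: [-1.952, 2.458, -0.005]
contact_force: [-4.8, 0.9, 18.5]
gripper_width: 0.0271
```

>>> move_arm(
  increments=[
    [[0, 0, 0, 0, 0, 0, 1], [0, 0, 0, 0, 0, 0, 1]],
  ],
)

```text
clock: 21.38
ee_pos: [0.6108, 0.0489, 0.201]
ee_rot: [-1.951, 2.458, -0.005]
contact_force: [-5.9, 0.2, 18.2]
gripper_width: 0.0273
```

>>> move_arm(
  increments=[
    [[0, 0, -0.004, 0, 0, 0, 1], [0, 0, -0.005, 0, 0, 0, 1], [0, 0, -0.003, 0, 0, 0, 1], [0, 0, 0, 0, 0, 0, 1]],
  ],
)

```text
clock: 21.88
ee_pos: [0.6099, 0.0491, 0.2075]
ee_rot: [1.951, -2.461, -0.001]
contact_force: [-0.0, 0.6, -1.7]
gripper_width: 0.0268
```

Run:
```python
from h import *
st(); im=eyes.capture("wrist"); save(im,"w12",None,1.5)
im=eyes.capture("scene"); save(im,"s12",(290,90,445,230),4.2)
```

```text
t 21.88 tcp [0.6099, 0.0491, 0.2075] yaw -103.19 tilt [-0.05 -0.01] F [-0.05  0.56 -1.67] w 0.0268 q [ 0.34  0.37 -0.05 -0.   -1.15 -0.57]
```

View pics/s12.png

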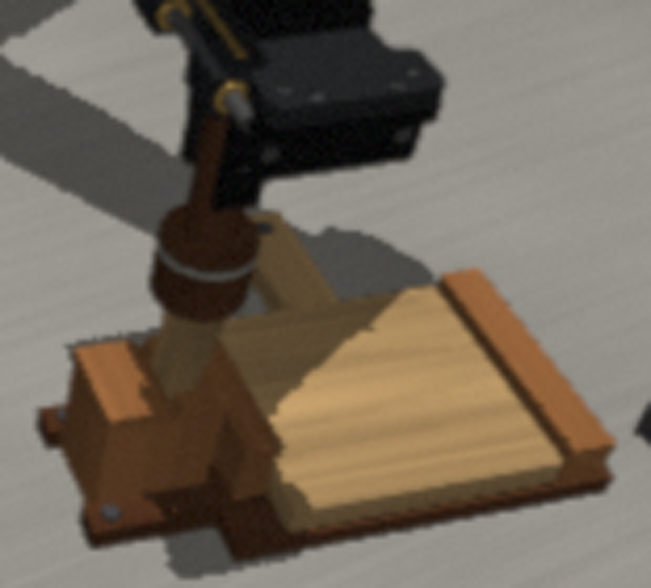

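View pics/w12.png

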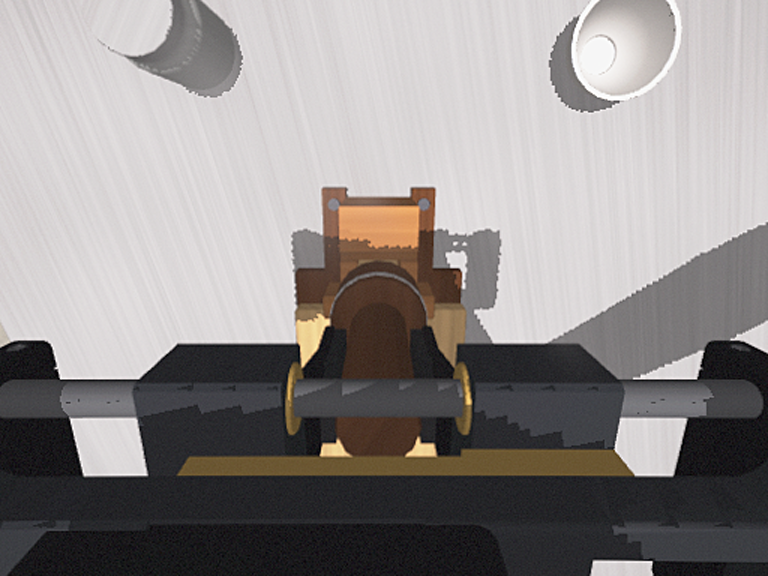

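>>> move_arm(
  increments=[
    [[0, 0, 0.002, 0, 0, 0, 1], [0, 0, 0.0015, 0, 0, 0, 1], [0, 0, 0.0015, 0, 0, 0, 1], [0, 0, 0.0015, 0, 0, 0, 1], [0, 0.0003, 0.0015, 0, 0, 0, 1], [0, 0.0003, 0.0015, 0, 0, 0, 1], [0, 0.0004, 0.001, 0, 0, 0, 1], [0, 0, 0.0005, 0, 0, 0, 1], [0, 0, 0.0005, 0, 0, 0, 1], [0, 0, 0, 0, 0, 0, 1]],
  ],
)

```text
clock: 23.22
ee_pos: [0.61, 0.0491, 0.2011]
ee_rot: [-1.951, 2.458, -0.005]
contact_force: [-3.7, -0.1, 13.7]
gripper_width: 0.0269
```

Run:
```python
from h import *
st()
```

```text
t 23.23 tcp [0.61, 0.0491, 0.2011] yaw -103.11 tilt [ 0.27 -0.03] F [-3.71 -0.14 13.71] w 0.0269 q [ 0.35  0.38 -0.06  0.   -1.13 -0.58]
```

>>> move_arm(
  increments=[
    [[0, 0, 0.0007, 0, 0, 0, 1], [0, 0, 0.0005, 0, 0, 0, 1], [0, 0, 0, 0, 0, 0, 1], [0, 0, 0, 0, 0, 0, 1]],
  ],
)

```text
clock: 23.72
ee_pos: [0.6101, 0.0491, 0.201]
ee_rot: [-1.951, 2.457, -0.006]
contact_force: [-5.4, 1.3, 17.2]
gripper_width: 0.0273
```

>>> move_arm(
  increments=[
    [[0, 0, -0.004, 0, 0, 0, 1], [0, 0, -0.005, 0, 0, 0, 1], [0.0015, 0, -0.002, 0, 0, 0, 1], [0, 0, 0.001, 0, 0, 0, 1], [0, 0, 0.0015, 0, 0, 0, 1], [0, 0, 0.0015, 0, 0, 0, 1], [0, 0.0005, 0.0015, 0, 0, 0, 1], [0, 0.0005, 0.0015, 0, 0, 0, 1], [0, 0.0005, 0.0015, 0, 0, 0, 1], [0, 0.0005, 0.001, 0, 0, 0, 1], [0, 0, 0.001, 0, 0, 0, 1], [0, 0, 0, 0, 0, 0, 1], [0, 0, 0, 0, 0, 0, 1]],
  ],
)

```text
clock: 25.35
ee_pos: [0.6083, 0.0479, 0.2011]
ee_rot: [-1.951, 2.457, -0.007]
contact_force: [-3.2, -0.7, 15.7]
gripper_width: 0.0273
```

Run:
```python
from h import *
st()
```

```text
t 25.35 tcp [0.6083, 0.0479, 0.2011] yaw -103.1 tilt [ 0.37 -0.04] F [-3.16 -0.72 15.7 ] w 0.0273 q [ 0.35  0.37 -0.07  0.   -1.12 -0.58]
```

>>> move_arm(
  increments=[
    [[0, 0, 0.0007, 0, 0, 0, 1], [0, 0, 0, 0, 0, 0, 1], [0, 0, 0, 0, 0, 0, 1]],
  ],
)

```text
clock: 25.72
ee_pos: [0.6083, 0.0479, 0.201]
ee_rot: [-1.951, 2.456, -0.008]
contact_force: [-4.8, -0.1, 17.3]
gripper_width: 0.0272
```

>>> move_arm(
  increments=[
    [[0, 0, -0.004, 0, 0, 0, 1], [0, 0, -0.006, 0, 0, 0, 1], [0, 0, -0.012, 0, 0, 0, 1], [0, 0, -0.03, 0, 0, 0, 1], [0.02, -0.004, -0.01, 0, 0, 0, 1], [0.04, -0.009, 0, 0, 0, 0, 1], [0.05, -0.0115, 0, 0, 0, 0, 1], [0, 0, 0, 0, 0, 0, 1]],
  ],
)

```text
clock: 26.72
ee_pos: [0.6047, -0.0682, 0.2565]
ee_rot: [1.945, -2.465, -0.001]
contact_force: [0.2, -0.6, -1.7]
gripper_width: 0.0275
```

Run:
```python
from h import *
st(); im=eyes.capture("top"); save(im,"t13",(100,110,225,225),5)
im=eyes.capture("scene"); save(im,"s13",(290,100,445,230),5)
```

```text
t 26.73 tcp [0.6047, -0.0682, 0.2565] yaw -103.47 tilt [-0.1  -0.02] F [ 0.17 -0.63 -1.75] w 0.0275 q [ 0.15  0.34  0.02  0.   -1.26 -0.39]
```

View pics/t13.png

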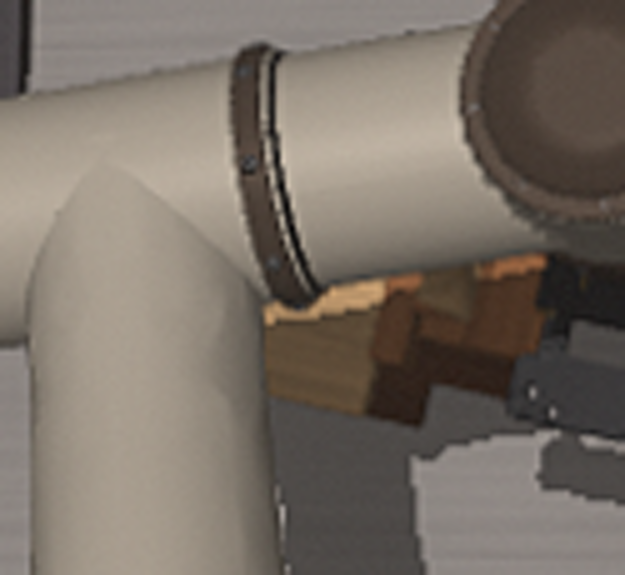

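View pics/s13.png

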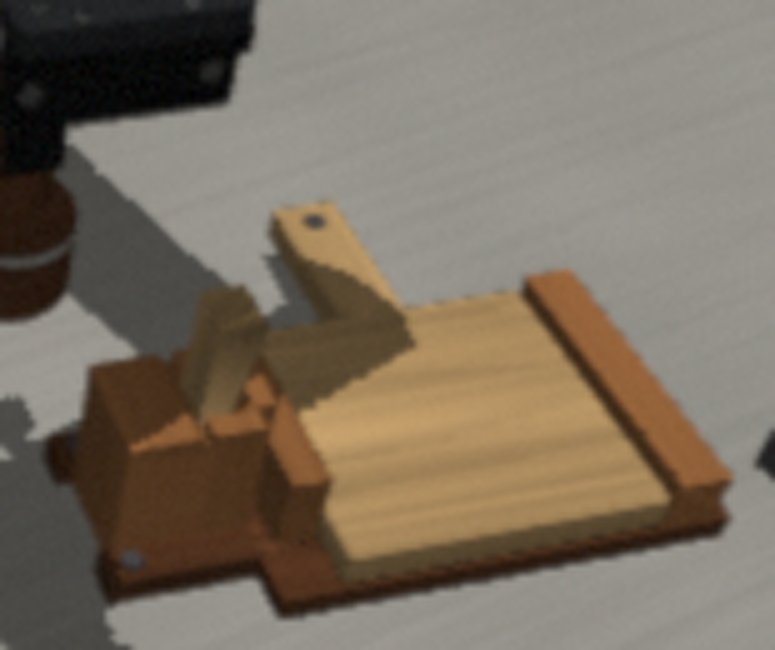

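The wedge stands deep and upright in the slot. Three taps of about 17–19 N all ended at the same height (TCP 0.2010). Now returning the tamper.

Run:
```python
from h import *
plan([(.607,-.277,.20,-103.2,5),(.607,-.277,.085,-103.2,4)])
```

```text
t 26.82 tcp [0.6051, -0.0655, 0.2566] yaw -103.3 tilt [-0.07  0.01] F [-0.18  0.73 -0.24] w 0.0269 q [ 0.16  0.34  0.02 -0.   -1.26 -0.39]
[0.0411,-0.0101,0.0113,0.0002,-0,-0.0003],
[0.0411,-0.0101,0.0113,0.0002,-0,-0.0003],
[0.0411,-0.0101,0.0113,0.0002,-0,-0.0003],
[0.0411,-0.0101,0.0113,0.0002,-0,-0.0003],
[0.0411,-0.01,0.0113,0.0002,-0,-0.0003],
--
[-0,-0,0.0287,0,0,0],
[-0,-0,0.0287,0,0,0],
[-0,-0,0.0287,0,0,0],
[-0,-0,0.0287,0,0,0],
--
```

>>> move_arm(
  increments=[
    [[0.041, -0.01, 0.011, 0, 0, 0, 1], [0.041, -0.01, 0.011, 0, 0, 0, 1], [0.041, -0.01, 0.011, 0, 0, 0, 1], [0.041, -0.01, 0.011, 0, 0, 0, 1], [0.041, -0.01, 0.011, 0, 0, 0, 1], [0, 0, 0.025, 0, 0, 0, 1], [0, 0, 0.035, 0, 0, 0, 1], [0, 0, 0.035, 0, 0, 0, 1], [0, 0, 0.018, 0, 0, 0, 1], [0, 0, 0, 0, 0, 0, 1], [0, 0, 0, 0, 0, 0, 1]],
  ],
)

```text
clock: 28.2
ee_pos: [0.6088, -0.2755, 0.0908]
ee_rot: [-1.952, 2.46, -0.004]
contact_force: [0.1, -0.3, -1.6]
gripper_width: 0.0269
```

Run:
```python
from h import *
st()
```

```text
t 28.2 tcp [0.6088, -0.2755, 0.0908] yaw -103.13 tilt [ 0.16 -0.07] F [ 0.14 -0.28 -1.64] w 0.0269 q [-0.18  0.56 -0.04  0.   -0.96 -0.05]
```

>>> move_arm(
  increments=[
    [[0, 0, 0.006, 0, 0, 0, 1], [0, 0, 0.006, 0, 0, 0, 1], [0, 0, 0.003, 0, 0, 0, 1], [0, 0, 0.002, 0, 0, 0, 1], [0, 0, 0.0015, 0, 0, 0, 1], [0, 0, 0.001, 0, 0, 0, 1], [0, 0, 0, 0, 0, 0, 1]],
  ],
)

```text
clock: 29.08
ee_pos: [0.6074, -0.2755, 0.0714]
ee_rot: [1.952, -2.461, 0.001]
contact_force: [-3.5, 1.6, 5.7]
gripper_width: 0.0275
```

Run:
```python
from h import *
st()
```

```text
t 29.07 tcp [0.6074, -0.2755, 0.0714] yaw -103.16 tilt [ 0.01 -0.03] F [-3.48  1.63  5.65] w 0.0275 q [-0.18  0.58 -0.06  0.   -0.92 -0.05]
```

>>> move_arm(
  increments=[
    [[0, 0, -0.001, 0, 0, 0, 1], [0, 0, 0, 0, 0, 0, 0.55], [0, 0, 0, 0, 0, 0, 0.3], [0, 0, 0, 0, 0, 0, 0], [0, 0, 0, 0, 0, 0, 0], [0, 0, -0.01, 0, 0, 0, 0], [0, 0, -0.03, 0, 0, 0, 0], [0, 0, -0.05, 0, 0, 0, 0], [-0.02, 0, -0.05, 0, 0, 0, 0], [-0.03, 0, -0.03, 0, 0, 0, 0], [0, 0, 0, 0, 0, 0, 0]],
  ],
)

```text
clock: 30.45
ee_pos: [0.6208, -0.2256, 0.2452]
ee_rot: [-1.952, 2.455, -0.01]
contact_force: [-0.7, -0.3, -0.2]
gripper_width: 0.0871
```

Run:
```python
from h import *
st(); im=eyes.capture("wrist"); save(im,"w14",None,1.5)
im=eyes.capture("scene"); save(im,"s14",None,1.5)
```

```text
t 30.45 tcp [0.6208, -0.2256, 0.2452] yaw -103.03 tilt [ 0.46 -0.09] F [-0.69 -0.25 -0.17] w 0.0871 q [-0.1   0.43  0.13  0.   -1.27 -0.12]
```

View pics/w14.png

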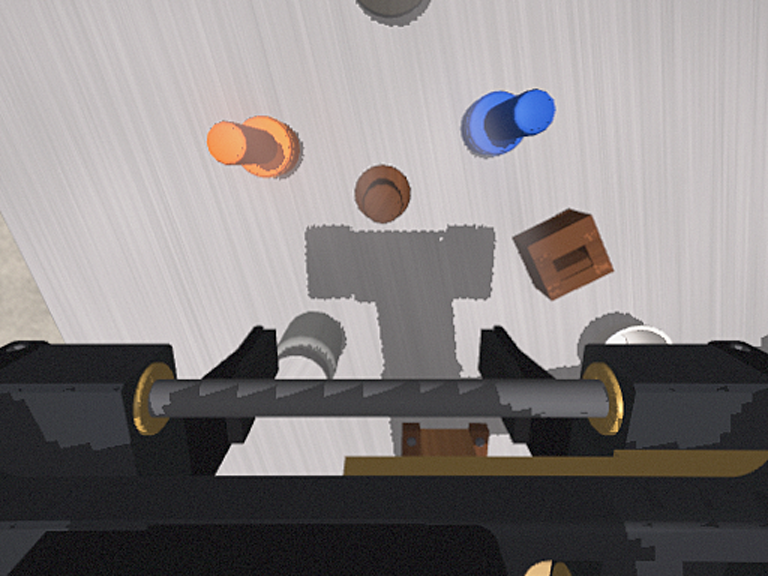

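View pics/s14.png

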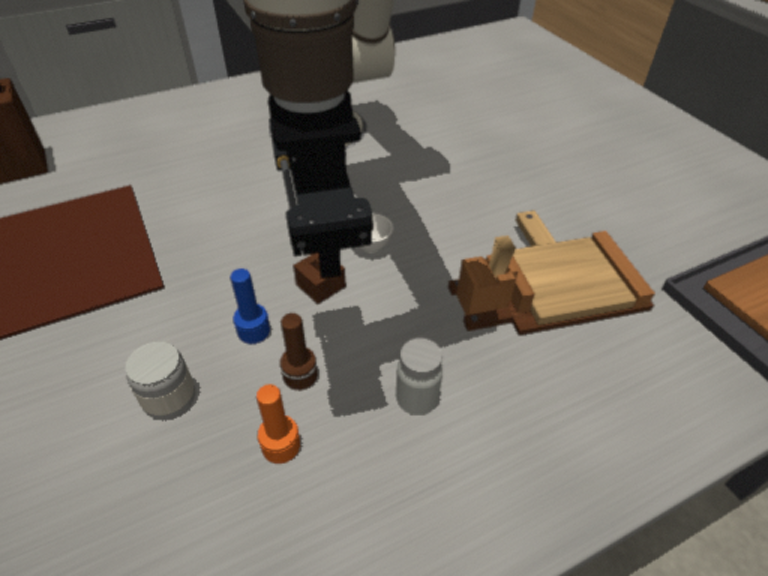

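The tamper stands upright at wrist (382,193). The wedge is in the slot at scene (500,255), and the shaker, ramekin and tin haven't moved. One last top-view check of the clamp gap.

Run:
```python
from h import *
im=eyes.capture("top"); save(im,"t15",(100,110,225,225),5); save(im,"t15f")
```

```text
(no output)
```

View pics/t15.png

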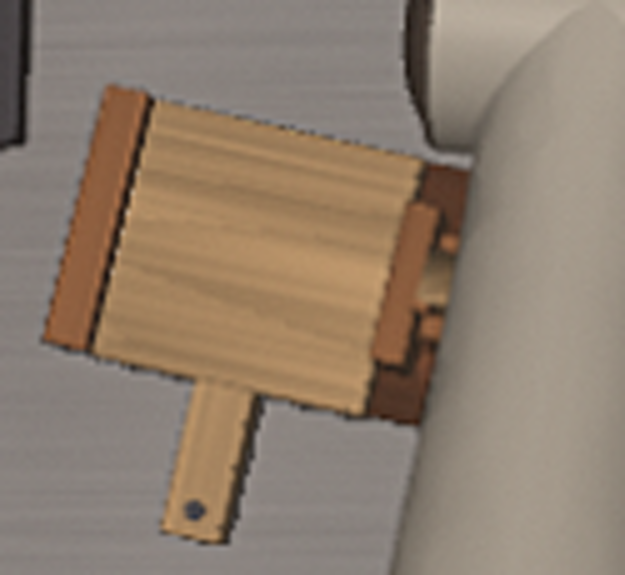

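Run:
```python
from h import *
st(); print(env.finish_job())
```

```text
t 30.6 tcp [0.6181, -0.2268, 0.2397] yaw -103.2 tilt [-0.11  0.04] F [-1.27 -0.22 -0.51] w 0.0868 q [-0.11  0.43  0.13 -0.   -1.27 -0.12]
the job is handed in; nothing more can be done
None
```

The board is clamped, the wedge is driven home, and the job was handed in at about 30.6 s of the 67 s allowed.

- **Wedge:** I took it out of the parking block and stood it foot down in the slot. I pushed it in lightly by hand, at about 3 N, and let go. The pictures showed it standing upright on its own.
- **Taps:** I pressed it down about 12 mm with the brown tamper at no more than about 16 mm/s. The resistance then rose steeply. All three taps, about 18 to 19 N each including the tamper's weight, stopped at the same height within 0.1 mm. The highest wrist reading while tapping was 18.5 N.
- **Tamper:** It is back upright on the worktop where it stood before. The last pictures show the shaker, ramekin, tin, and blue and orange look-alikes where they were, and the gripper is clear of everything.

- **Not confirmed by picture:** The last top view shows the jaw against the board. The thin dark line between board and fence is there as at the start. I take it to be the fence's side face, so I judge the tightness by feel rather than by the picture.
- **Side force and aim:** Pressing also produced a sideways force of up to about 6 N. In the scene image the tamper looked about 4 mm off the middle of the wedge's head. I moved it partly back before and during the taps, and its foot covered the head throughout.

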